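# Lock a printing block in the proofing bed

### The arm

A 6-joint arm with a two-finger parallel gripper is mounted at the origin on the work surface. World frame = base frame: x ahead of the robot, y to its left, z up, the work surface at z = 0. Lengths are in mm, angles in rad, forces in N, time in s.
With the tool pointing down it reaches from about 250 to 800 mm from the base axis. Payload 8.5 kg.
Tool frame: the origin (TCP) lies midway between the tips of the shut fingers; the grasp point (between the pads) lies 19 mm behind it; z points along the fingers, y is the direction in which the jaws open and shut (so a half turn about z gives the same grasp; the last joint's range is limited). The gripper opens to 85 mm and grips with 20 to 120 N. Pads are 22 mm wide; open, the fingers measure 114 mm over their backs; the gripper's body (76 mm by 85 mm) begins 54 mm behind the grasp point. The pads swing forward as they close: fully open they stand 13 mm farther back than shut.
Start: joints at [-1.173, 0.238, -0.013, 1.319, 0, 1.571], TCP at [203.36, -483.962, 195.776] pointing down, gripper open.
Joint ranges: [-2.66, 2.66], [-1.03, 1.9], [-1.14, 1.46], [-1.82, 2.27], [-1.45, 1.34], [-3.14, 3.14]. Speed limits (rad/s): [2.22, 2.22, 2.79, 3.14, 3.14, 3.14].

### API

Orientations are given as a unit quaternion [w, x, y, z].
In Python, from rig import arm gives the robot as it stands.
- The arm moves only by the tool jog_arm, never from a script. Its argument "series" is a list of rows, each a list of 7 numbers: the opening, from 0 (shut) to 1 (fully open), then the shift along the tool's x, y, z in units of 50 mm (1.0 is 50 mm), then the turn, a rotation vector about the tool's x, y, z in units of 8 degrees (1.0 is 8 degrees). A call has 1 to 8 rows; each row shifts and turns the pose as measured when the row begins, along the tool's axes as they then stand; what a row does not reach is not made up. A row lasts 1/10 s, in which the tool goes at most 50 mm and 8.59 degrees, less where a joint would pass 70% of its speed; a pose out of reach is approached as far as the arm can. A call is refused whole if a number of a shift passes 1 or a number of a turn 1, either way. A call with a gripper value outside its range is refused whole. The fingers move at their own pace and stop on an object; "grip_force" is the grip in N (left out, the last holds). Time passes only in rows, so rows that do not move let the fingers close. It gives the time, the measured TCP pose, the force and the opening at its end, in the units of the state.
- arm.get_state(): the state, without advancing time (a new reading comes with each control period).
- arm.snapshot(name): name is "side" or "top" or "wrist"; returns (picture, depth): 384x512x3 uint8, red, green, blue; 384x512 float32, mm along the optical axis (not along the pixel's ray), 0 where there is no reading.
- arm.calibration(name): a dict with "fx", "fy", "cx", "cy" (pixels), "camera_from_world" (4x4, takes a point from world to camera coordinates). Camera axes: x right, y up, looking along -z (the intrinsics and any distortion apply to the point x, -y, -z); pixel columns grow to the right and rows downward; lengths in mm; the calibration is good to about 2 mm. A picture is of the moment at which its call begins: read the wrist's pose just before it. calibration takes no time and is no camera call; for the wrist camera it gives the pose at the moment of the call.
- arm.sign_off(): hands the job in, once; it reports no verdict.
The state is a dict: "clock": time; "q": joint angles; "dq": joint speeds; "effort": joint torques, N m; "ee_pos": TCP position; "tool_rot": TCP orientation; "wrist_force": force on the tool from outside, world axes, zero at the start; "wrist_torque": the same for the moment, N m; "finger_gap": finger opening in mm.
Only numpy, scipy, OpenCV 4.12 (cv2) and the standard library are available. Lean on these libraries where they do the work, as an engineer would, in place of code of your own. Each camera call takes 0.05 s, during which the arm holds its last target.

### The job

Lay the mounted printing block in the proofing bed, metal face up, and ease it gently home into the corner so that it lies flat against both the head bar and the side rail. Then turn the cam knob clockwise until the spring plunger drops into its notch and the lock-up bar holds the block tight; stop as soon as it is in, without straining the knob against the plunger. Let go of everything and leave the other things on the bench where they are.

Things in the scene. Friction and masses are not known exactly. Their poses are not given: they have to be found in the camera images.
- block: The mounted printing block: brown wood with a grey metal plate on top, 50 mm (its x) by 84 mm (its y) by 23.3 mm high, 0.2 to 0.33 kg, lying loose on the bench beside the bed, plate up. Origin at the centre of its underside. It may go in either way round (half turn about z).
- bed: The proofing bed: aluminium plate screwed to the bench, 150 mm (x) by 276 mm (y), 10 mm thick. Origin on the bench, under the middle of the block's place; z up, y from the cam knob towards the head bar. The knob's axis is at bed x = 0, y = -150 mm. Nothing on it stands higher than 36 mm over the bench but the knob's wing grip and the block.
- stops: Two steel stops fixed on the bed, 11 mm high: head bar (plane y = 0, from x = -85 to 0 mm, at the block's +y end) and side rail (plane x = 0, from y = -78 to 0 mm, at the block's +x long side). Origin at the inner corner of their faces on the bed's surface, axes as the bed's. A block fully home has its centre at x = -25, y = -42, z = 0 mm here. They bear 30 N at most.
- lock_bar: The steel lock-up bar across the bed, 66 mm long (x), 14 mm wide (y), its top 21 mm over the bench. Its face towards the block is its own plane y = 0; with the knob open this face is at bed y = -47 mm, so the space for the block is 89 mm long. Turning the knob pushes the bar along +y, through springs, and holds the block with 7 to 18 N.
- knob_grip (a point): Where to grip the cam knob: on its vertical axis, 60 mm over the bench. The knob is a black upright wing 52 mm long (point x), 14 mm thick (point y), from 38 to 70 mm over the bench, on a 14 mm shaft above a 72 mm steel index disc (its top 32 mm over the bench). The point turns with the knob; with the knob open its axes are the bed's.
- cam_knob (a joint): Turn of the knob, rad: 0 = open (rest), growing clockwise from above. It springs back if let go before the plunger is in: turn it in one grasp. The moment is about 0.1 N m at first and rises to 0.15 to 0.3 as the bar bears on the block. The plunger drops at a turn of 0.82 to 1.37 (the index disc is set differently each time on the shaft), with 0.05 of play.
- bracket: Fixed bracket on the knob's +x side with the sprung brass index plunger, lying level: its nose rides on the rim of the index disc, 36 mm from the knob's axis, and drops 5.5 mm into the disc's one notch: a short dip of the moment. Then the knob cannot turn back, and a lug behind the notch blocks it: more than 20 N of lug on plunger strains it. Origin on the knob's axis, on the bed.
- planer: Bystander: wooden planer block, 75 x 110 x 45 mm, origin under its centre. Leave alone.
- tape_roll: Bystander: paper tape roll lying flat, 100 mm across, 24 mm high, origin under its centre. Leave alone.
- composing_stick: Bystander: flat steel composing stick, 55 x 240 x 17 mm, origin under its centre. Leave alone.
- slug_tray: Bystander: wooden tray with metal slugs, 170 x 130 x 35 mm, origin under its centre. Leave alone.
Mind the look-alikes: they are no part of the job. Of the things that look like the block, the middle-sized one is meant.

How it is judged:
By the outcome, as a careful person would: the job done as asked, in the order asked, and still so for the second after the job is handed in, with the robot touching nothing.
It also fails if it takes over 72 s, if anything falls off the work surface, if the arm or the gripper's body presses on something with over 40 N, if the wrist force passes 120 N, or if a joint passes its speed limit or range.

## Working session

There is one attempt and no reset: what is moved stays moved. The work goes in short steps, Python scripts to look and compute and a tool call to move; the robot and the scene stay as the last step left them, time stands still between calls to the robot, and variables do not carry over. Pictures are saved under pics/ and viewed, and the job is handed in when it is done.

Besides the shell and the picture viewer there is one more tool, called after "Call:" by a JSON object that holds its "method" and its "body", one argument or row to a line. jog_arm: Moves the arm, as the interface text tells. Its arguments: {"type":"object","properties":{"series":{"type":"array","items":{"type":"array","items":{"type":"number"}}},"grip_force":{"type":"number"}},"required":["series"]}

```bash
mkdir -p pics
cat > h.py <<'E'
from rig import arm
import numpy as np, cv2
def snap(n,f):
    c=arm.calibration(n); p,d=arm.snapshot(n)
    cv2.imwrite('pics/'+f+'.png',cv2.cvtColor(p,cv2.COLOR_RGB2BGR)); np.savez('pics/'+f+'.npz',p=p,d=d,T=c['camera_from_world'],k=[c['fx'],c['fy'],c['cx'],c['cy']]); 
    return p,d,c
def load(f):
    z=np.load('pics/'+f+'.npz'); return z['p'],z['d'],z['T'],z['k']
def ray(f,uv,h):
    p,d,T,k=load(f); uv=np.atleast_2d(np.array(uv,float)); R=T[:3,:3];o=-R.T@T[:3,3]
    v=np.c_[(uv[:,0]-k[2])/k[0],-(uv[:,1]-k[3])/k[1],-np.ones(len(uv))]@R
    return o+v*((h-o[2])/v[:,2])[:,None]
def cloud(f):
    p,d,T,k=load(f); v,u=np.mgrid[:384,:512]
    P=np.stack([(u-k[2])/k[0]*d,-(v-k[3])/k[1]*d,-d],-1)
    return (P-T[:3,3])@T[:3,:3]
E
python3 - <<'E'
from h import *
for n in ['top','side','wrist']:
    p,d,c=snap(n,n+'0'); print(n,c); 
print(arm.get_state())
E
```

```text
top {'fx': 402.47715610939815, 'fy': 402.47715610939815, 'cx': 250.06861255357717, 'cy': 195.9089465439249, 'camera_from_world': array([[-1.34625219e-02, -9.99900095e-01, -4.30808516e-03,
         3.70618465e+01],
       [ 9.73254122e-01, -1.40917006e-02,  2.29298578e-01,
        -5.77170652e+02],
       [-2.29336378e-01, -1.10592450e-03,  9.73346599e-01,
        -1.02773842e+03],
       [ 0.00000000e+00,  0.00000000e+00,  0.00000000e+00,
         1.00000000e+00]])}
side {'fx': 364.27307604866024, 'fy': 364.27307604866024, 'cx': 260.8519003089806, 'cy': 187.30009105178192, 'camera_from_world': array([[-9.74647680e-01, -2.23168437e-01,  1.60545331e-02,
         5.75718726e+02],
       [ 1.65836789e-01, -6.72364973e-01,  7.21403842e-01,
        -1.37791400e+02],
       [-1.50200062e-01,  7.05777013e-01,  6.92328498e-01,
        -1.27471288e+03],
       [ 0.00000000e+00,  0.00000000e+00,  0.00000000e+00,
         1.00000000e+00]])}
wrist {'fx': 344.7351283336392, 'fy': 344.7351283336392, 'cx': 249.81000000547294, 'cy': 193.95587310114965, 'camera_from_world': array([[ 3.88098504e-01, -9
[... 294 characters left out ...]
  1.00000000e+00]])}
{'clock': 0.15, 'q': array([-1.17298122e+00,  2.38617190e-01, -1.40015447e-02,  1.31923752e+00,
        3.78931425e-05,  1.57084086e+00]), 'dq': array([-0.00045039, -0.00258303,  0.0038413 , -0.00155915,  0.00124625,
        0.00045361]), 'effort': array([ 1.08749184e-04, -5.39076376e+01,  3.46598232e+01,  1.44122582e-02,
       -7.58921715e-05, -1.49428747e-06]), 'ee_pos': array([ 203.26610998, -483.67991525,  195.36187311]), 'tool_rot': array([-5.23258205e-04,  9.80287293e-01,  1.97576676e-01, -8.61590860e-05]), 'wrist_force': array([-0.51681731,  0.36480235, -0.009302  ]), 'wrist_torque': array([-0.02148265, -0.01264401, -0.03614495]), 'finger_gap': 85.27587999037023}
```

View pics/top0.png

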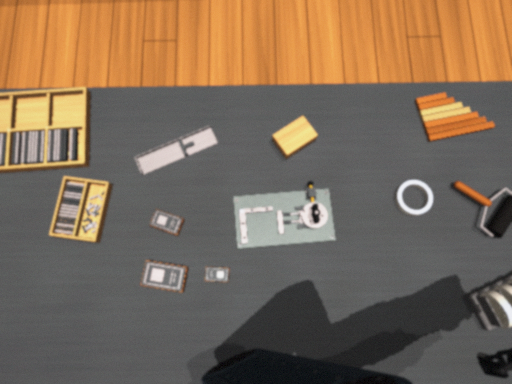

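View pics/side0.png

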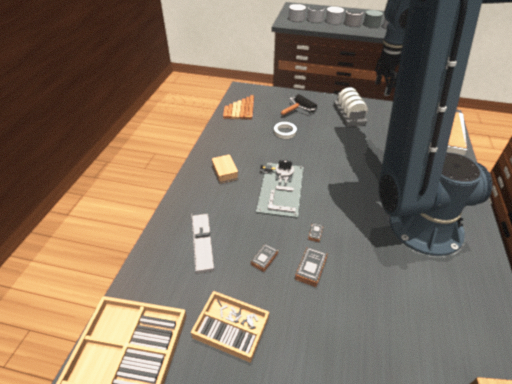

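View pics/wrist0.png

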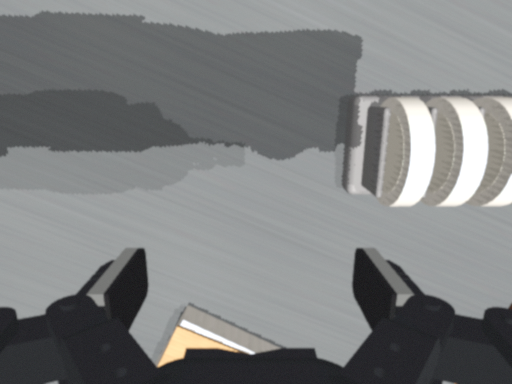

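The top view shows three look-alikes at (164,275) large, (167,222) middle and (217,274) small. The bed is at (285,218) with its head bar at the left and the knob at (315,214). I'll zoom in and measure.

Run:
```python
from h import *
p,d,T,k=load('top0')
im=cv2.cvtColor(p,cv2.COLOR_RGB2BGR)
cv2.imwrite('pics/t0z.png',cv2.resize(im[170:300,135:345],None,fx=3.8,fy=3.8,interpolation=cv2.INTER_CUBIC))
P=cloud('top0')
for uv in [(167,222),(164,275),(217,274),(240,240),(300,240),(315,214),(243,225),(260,210),(120,250)]:
    print(uv,P[uv[1],uv[0]].round(1))
hsv=cv2.cvtColor(im,cv2.COLOR_BGR2HSV)
for (x0,y0,x1,y1) in [(140,200,195,245),(135,250,197,300),(197,258,236,290)]:
    Z=P[y0:y1,x0:x1]; m=(Z[...,2]>12).astype(np.uint8)
    ys,xs=np.nonzero(m); q=Z[m>0]; r=cv2.minAreaRect(q[:,:2].astype(np.float32)); print(r,np.median(q[:,2]))
    s=hsv[y0:y1,x0:x1]; print(s[s.shape[0]//2-12:s.shape[0]//2+12:6, s.shape[1]//2-15:s.shape[1]//2+15:6].tolist())
```

```text
(167, 222) [516.8 262.3  21.6]
(164, 275) [370.9 263.8  29.6]
(217, 274) [372.  121.9  19.9]
(240, 240) [464.7  58.9  11.8]
(300, 240) [ 462.9 -108.9    7.8]
(315, 214) [ 524.3 -144.3   71.3]
(243, 225) [505.5  49.9  20.1]
(260, 210) [547.8   1.6  18.5]
(120, 250) [ 4.428e+02  3.963e+02 -1.000e-01]
((449.5357971191406, 156.34825134277344), (349.8238220214844, 65.19921875), 56.82343292236328) 22.079611318619776
[[[0, 5, 95], [10, 43, 125], [15, 22, 94], [0, 3, 93], [135, 5, 99]], [[8, 26, 116], [8, 18, 155], [5, 17, 183], [177, 16, 140], [9, 39, 132]], [[7, 22, 149], [5, 16, 213], [2, 17, 223], [23, 8, 132], [0, 4, 123]], [[23, 11, 91], [10, 76, 107], [7, 16, 145], [12, 10, 130], [8, 16, 177]]]
((354.5972900390625, 174.9324188232422), (299.5580749511719, 68.13963317871094), 80.07054901123047) 30.162240671466375
[[[6, 15, 165], [9, 38, 141], [8, 50, 112], [10, 66, 96], [8, 22, 93]], [[5, 11, 144], [6, 17, 219], [3, 15, 170], [60, 2, 121], [6, 9, 147]], [[6, 17, 205], [4, 9, 239], [7, 16, 206], [60, 2, 120], [4, 11, 169]], [[175, 11, 144], [6, 19, 199], [20, 6, 130], [11, 13, 153], [45, 4, 131]]]
((365.40399169921875, 88.84371185302734), (136.747802734375, 47.480228424072266), 76.66586303710938) 16.85849067091733
[[[120, 3, 102], [0, 5, 103], [30, 5, 99], [60, 3, 98], [75, 5, 96]], [[110, 7, 106], [9, 23, 156], [5, 10, 146], [17, 30, 160], [14, 56, 142]], [[165, 5, 100], [150, 2, 145], [70, 6, 132], [60, 1, 241], [150, 2, 155]], [[140, 8, 96], [12, 49, 150], [14, 39, 150], [6, 9, 145], [21, 12, 151]]]
```

View pics/t0z.png

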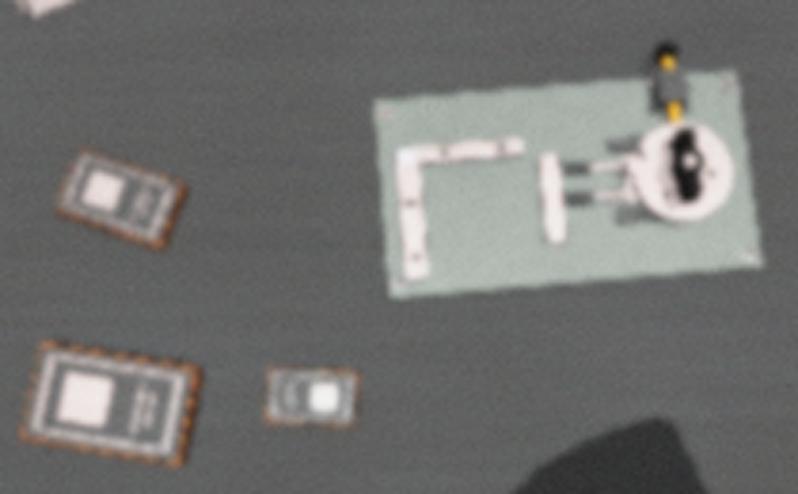

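The middle-sized block is near world (512,262), with its plate up. The bed is nearly aligned with world axes, with head bar towards +y and rail at +x. I'll swing round for a close wrist view.

Call:
{"method": "jog_arm", "body": {
  "series": [
    [1,1,0,-0.1,0,0,-0.68],
    [1,1,0,-0.1,0,0,-0.68],
    [1,1,0,-0.1,0,0,-0.68],
    [1,1,0,-0.1,0,0,-0.68],
    [1,1,0,-0.1,0,0,-0.68],
    [1,1,0,-0.1,0,0,-0.68],
    [1,1,0,-0.1,0,0,-0.68],
    [1,1,0,-0.1,0,0,-0.68]
  ],
  "grip_force": 30
}}

```text
clock: 0.95
ee_pos: [492.3, -225.1, 231.9]
tool_rot: [-0.002, 0.833, 0.553, -0.001]
wrist_force: [0.5, -1.5, 0.3]
finger_gap: 85.2
```

Call:
{"method": "jog_arm", "body": {
  "series": [
    [1,1,0,-0.1,0,0,-0.68],
    [1,1,0,-0.1,0,0,-0.68],
    [1,1,0,-0.1,0,0,-0.68],
    [1,1,0,-0.1,0,0,-0.68],
    [1,1,0,-0.1,0,0,-0.68],
    [1,1,0,-0.1,0,0,-0.68],
    [1,0,0,0,0,0,0],
    [1,0,0,0,0,0,0]
  ]
}}

```text
clock: 1.75
ee_pos: [537.0, 72.2, 259.7]
tool_rot: [-0.004, 0.63, 0.776, -0.001]
wrist_force: [0.3, 0.9, -0.4]
finger_gap: 85.3
```

Run:
```python
from h import *
p,d,c=snap('wrist','w1'); print(arm.get_state()['ee_pos'],arm.get_state()['tool_rot'])
```

```text
[536.99578035  71.87401029 259.76395548] [-4.10075592e-03  6.30486021e-01  7.76189647e-01 -4.38457766e-04]
```

View pics/w1.png

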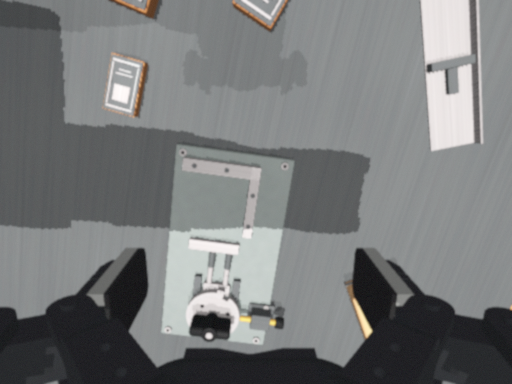

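Run:
```python
from h import *
p,d,T,k=load('w1')
im=cv2.cvtColor(p,cv2.COLOR_RGB2BGR)
cv2.imwrite('pics/w1z.png',cv2.resize(im[135:255,155:305],None,fx=5,fy=5,interpolation=cv2.INTER_CUBIC))
cv2.imwrite('pics/w1y.png',cv2.resize(im[225:350,155:305],None,fx=4.8,fy=4.8,interpolation=cv2.INTER_CUBIC))
```

```text
(no output)
```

View pics/w1z.png

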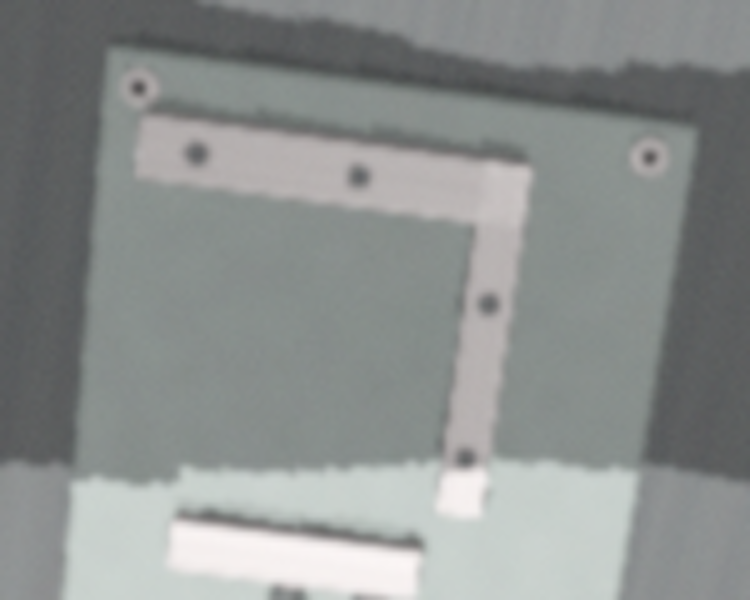

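View pics/w1y.png

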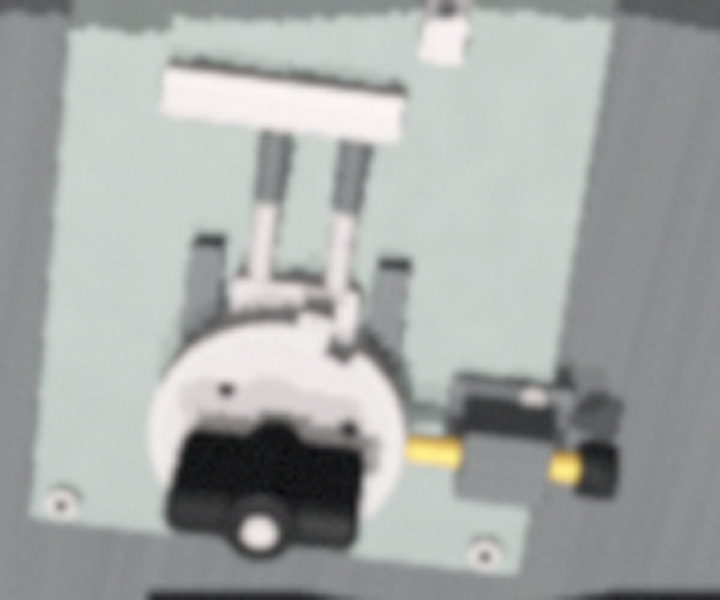

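Run:
```python
from h import *
S=ray('w1',[(182.6,152.8),(285,166.4),(167.7,329.8),(255.8,340)],10); print(S.round(1))
a=lambda v:np.degrees(np.arctan2(v[1],v[0]))
print('ang',a(S[1]-S[0]),a(S[3]-S[2]),a(S[0]-S[2])-90,a(S[1]-S[3])-90)
q=lambda x,y:(155+x/5,135+y/5)
H=ray('w1',[q(135,177),q(475,222)],21); R=ray('w1',[q(473,225),q(438,512)],21); print('head',H.round(1),a(H[1]-H[0]),'rail',R.round(1),a(R[0]-R[1])-90)
L=ray('w1',[q(172,520),q(423,548)],21);print('lock',L.round(1),a(L[1]-L[0]))
K=ray('w1',[(155+260/4.8,225+532/4.8)],70);print('knob',K)
E=ray('w1',[q(107,47),q(697,127)],10); print('plate',E.round(1),np.linalg.norm(E[1]-E[0]),a(E[1]-E[0]))
P=cloud('w1'); print('depth bed',np.median(P[190:225,190:235,2]), 'rail',P[190,250],'bench',np.median(P[110:130,200:300,2]))
print('screw mean', S.mean(0))
```

```text
[[ 451.    58.5   10. ]
 [ 580.2   68.3   10. ]
 [ 470.2 -200.    10. ]
 [ 598.3 -190.1   10. ]]
ang 4.332824933981602 4.441724462570618 4.230118843499312 4.013301408164139
head [[455.6  38.8  21. ]
 [540.   45.1  21. ]] 4.27116883023701 rail [[539.7  44.3  21. ]
 [546.6 -32.5  21. ]] 5.132353443835612
lock [[479.2 -49.2  21. ]
 [544.8 -43.2  21. ]] 5.184775209648421
knob [[ 529.45502013 -150.44254589   70.        ]]
plate [[441.9  67.2  10. ]
 [589.9  78.1  10. ]] 148.47501216690503 4.21168007955366
depth bed 10.416131709689552 rail [542.82240687  31.8682558   21.25719629] bench 0.48047771498626024
screw mean [524.92680365 -65.84251217  10.        ]
```

Run:
```python
from h import *
C=ray('top0',[(135+x/3.8,170+y/3.8) for x,y in [(83,150),(187,183),(168,245),(60,210)]],23.3);print(C.round(1),C.mean(0))
a=lambda v:np.degrees(np.arctan2(v[1],v[0]))
print(a(C[0]-C[1]),a(C[3]-C[2]),a(C[0]-C[3]),np.linalg.norm(C[0]-C[1]),np.linalg.norm(C[0]-C[3]))
```

```text
[[552.6 291.8  23.3]
 [526.7 214.2  23.3]
 [481.  226.9  23.3]
 [507.9 306.9  23.3]] [517.03820181 259.93677965  23.3       ]
71.56194065486139 71.39499666192168 -18.6921079676686 81.82822188565659 47.135187857391415
```

```bash
cat >> h.py <<'E'
from scipy.spatial.transform import Rotation as Ro
def go(pos,yaw):  # yaw deg of tool y axis; prints totals in row units (shift in present tool axes)
    s=arm.get_state(); w,x,y,z=s['tool_rot']; R=Ro.from_quat([x,y,z,w])
    t=np.radians(yaw); yy=np.array([np.cos(t),np.sin(t),0]); zz=np.array([0,0,-1.]); G=Ro.from_matrix(np.c_[np.cross(yy,zz),yy,zz])
    rv=np.degrees((R.inv()*G).as_rotvec())/8; sh=R.inv().apply(np.array(pos)-s['ee_pos'])/50
    print('t',round(s['clock'],2),'pos',s['ee_pos'].round(2),'gap',round(s['finger_gap'],1),'F',s['wrist_force'].round(1),'M',s['wrist_torque'].round(2),'q6',s['q'][5].round(2))
    print('shift',sh.round(3),'turn',rv.round(3),'shift in final axes',(G.inv().apply(np.array(pos)-s['ee_pos'])/50).round(3))
E
python3 -c "
from h import *
go([505,195,200],-18.5)"
```

```text
t 1.8 pos [537.    71.87 259.76] gap 85.4 F [-0.4  0.3 -0.2] M [0.02 0.01 0.  ] q6 1.49
shift [ 2.534 -0.115  1.211] turn [-0.052 -0.03   3.791] shift in final axes [ 2.132 -1.388  1.195]
```

Call:
{"method": "jog_arm", "body": {
  "series": [
    [1,0,0,0.3,0,0,0.95],
    [1,0,0,0.3,0,0,0.95],
    [1,0,0,0.3,0,0,0.95],
    [1,0,0,0.3,-0.05,-0.03,0.94],
    [1,0.7,-0.46,0,0,0,0],
    [1,0.7,-0.46,0,0,0,0],
    [1,0.7,-0.46,0,0,0,0],
    [1,0,0,0,0,0,0]
  ]
}}

```text
clock: 2.6
ee_pos: [510.0, 183.9, 194.8]
tool_rot: [0.001, 0.826, 0.563, -0.003]
wrist_force: [0.8, -0.6, -0.9]
finger_gap: 85.7
```

```bash
python3 -c "
from h import *
go([505,195,200],-18.5)
snap('wrist','w2')"
```

```text
t 2.6 pos [510.01 183.93 194.84] gap 85.7 F [ 0.8 -0.6 -0.9] M [-0.07  0.02  0.04] q6 2.29
shift [ 0.169 -0.174 -0.104] turn [-0.011  0.039 -0.364] shift in final axes [ 0.178 -0.165 -0.103]
```

View pics/w2.png

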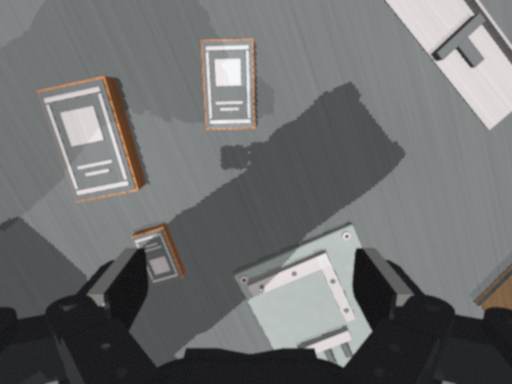

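Run:
```python
from h import *
p,d,T,k=load('w2'); im=cv2.cvtColor(p,cv2.COLOR_RGB2BGR)
cv2.imwrite('pics/w2z.png',cv2.resize(im[25:145,180:280],None,fx=5,fy=5,interpolation=cv2.INTER_CUBIC))
hsv=cv2.cvtColor(im,cv2.COLOR_BGR2HSV)[25:145,180:280]
m=((hsv[...,1]>90)&(hsv[...,0]<25)).astype(np.uint8)
pts=cv2.findNonZero(m).reshape(-1,2)+[180,25]; r=cv2.minAreaRect(pts.astype(np.float32)); print(len(pts),r)
B=cv2.boxPoints(r); C=ray('w2',B,23.3); print(B,C.round(1),C.mean(0).round(1))
a=lambda v:np.degrees(np.arctan2(v[1],v[0]))
for i in range(4): v=C[(i+1)%4]-C[i]; print(a(v),np.linalg.norm(v))
```

```text
248 ((228.33905029296875, 83.67202758789062), (90.3165054321289, 52.604122161865234), 88.09085083007812)
[[200.54715   39.415085]
 [253.12207   37.662598]
 [256.13095  127.92897 ]
 [203.55603  129.68146 ]] [[508.8 313.   23.3]
 [555.2 296.5  23.3]
 [527.9 217.9  23.3]
 [478.2 235.4  23.3]] [517.5 265.7  23.3]
-19.618638662561946 49.2347233360786
-109.14634223509859 83.24751264357285
160.5189156343194 52.69997407206285
68.47231421813571 83.41750440591056
```

View pics/w2z.png

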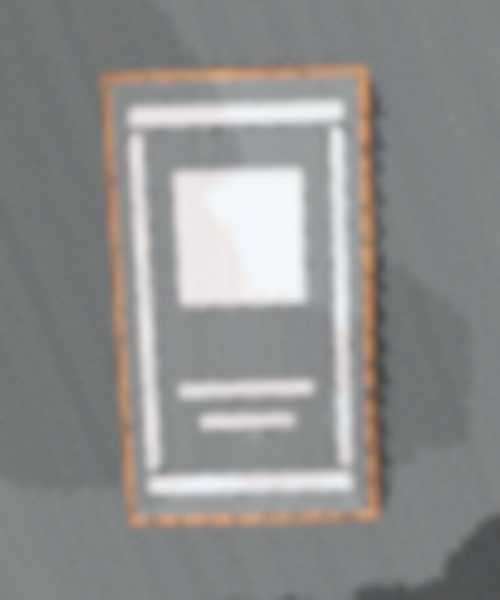

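Run:
```python
from h import *
C=ray('w2',[(180+x/5-.4,25+y/5-.4) for x,y in [(103,74),(370,66),(380,521),(131,526)]],23.3); print(C.round(1),C.mean(0).round(1))
a=lambda v:np.degrees(np.arctan2(v[1],v[0]))
for i in range(4): v=C[(i+1)%4]-C[i]; print(a(v),np.linalg.norm(v))
c=C.mean(0)
go([c[0],c[1],80],-19.8)
```

```text
[[508.5 313.2  23.3]
 [555.6 296.2  23.3]
 [527.1 217.3  23.3]
 [480.3 234.5  23.3]] [517.9 265.3  23.3]
-19.796202391212827 50.00220666419274
-109.830442322834 83.95652524944242
159.77155984050765 49.909281199672876
70.2340792866955 83.58001127210233
t 2.65 pos [510.34 182.13 194.82] gap 85.6 F [-0.4 -0.   0.4] M [-0.02  0.01 -0.03] q6 2.29
shift [ 1.618 -0.466  2.286] turn [-0.008  0.046 -0.206] shift in final axes [ 1.616 -0.422  2.296]
```

Call:
{"method": "jog_arm", "body": {
  "series": [
    [0.62,0.54,-0.14,0.6,0,0.04,-0.2],
    [0.62,0.54,-0.14,0.6,0,0,0],
    [0.62,0.54,-0.14,0.6,0,0,0],
    [0.62,0,0,0,0,0,0],
    [0.62,0,0,0,0,0,0]
  ]
}}

```text
clock: 3.15
ee_pos: [524.0, 258.1, 102.5]
tool_rot: [0.001, 0.822, 0.569, 0.0]
wrist_force: [0.3, 0.7, -0.1]
finger_gap: 52.7
```

```bash
python3 -c "
from h import *
go([517.9,265.3,80],-19.8)
snap('wrist','w3')
for f in ['w2','w3']:
    p,d,T,k=load(f); P=cloud(f)
    s=d.copy(); print(f)
    for (u0,u1) in [(60,256),(256,450)]:
        m=(d>0)&(d<260); mm=np.zeros_like(m); mm[200:384,u0:u1]=m[200:384,u0:u1]
        q=P[mm]; print(len(q),np.percentile(q[:,2],[0,1,5]).round(1), d[mm].max())
im=cv2.imread('pics/w3.png')
"
```

```text
t 3.15 pos [524.   258.15 102.52] gap 52.7 F [ 0.3  0.7 -0.1] M [-0.03 -0.04 -0.01] q6 2.39
shift [ 0.092 -0.166  0.45 ] turn [ 0.019  0.009 -0.098] shift in final axes [ 0.093 -0.163  0.45 ]
w2
12833 [243.5 247.7 255.3] 144.78712
13258 [243.  247.6 255.3] 144.84462
w3
15457 [ 31.7 147.7 159.4] 259.99683
15907 [140.5 148.5 160.4] 154.18372
```

View pics/w3.png

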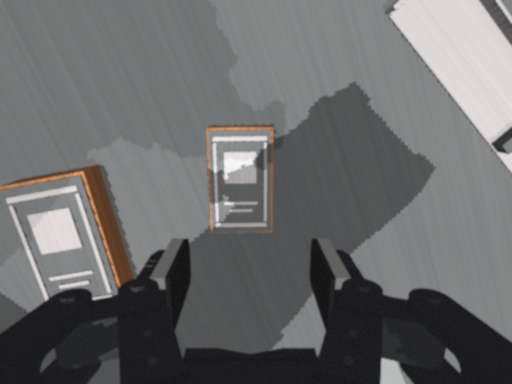

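Call:
{"method": "jog_arm", "body": {
  "series": [
    [0.88,0.09,-0.16,0.2,0.02,0,-0.1],
    [0.88,0,0,0.3,0,0,0],
    [0.88,0,0,0,0,0,0]
  ]
}}

```text
clock: 3.5
ee_pos: [519.5, 262.6, 78.8]
tool_rot: [0.0, 0.819, 0.574, 0.001]
wrist_force: [0.7, -0.0, -0.6]
finger_gap: 75.0
```

```bash
python3 -c "
from h import *
go([517.9,265.3,10.5],-19.8)"
```

```text
t 3.5 pos [519.5  262.56  78.82] gap 75.0 F [ 0.7 -0.  -0.6] M [-0.01  0.02  0.  ] q6 2.39
shift [ 0.039 -0.052  1.366] turn [ 0.015 -0.009 -0.024] shift in final axes [ 0.041 -0.049  1.366]
```

Call:
{"method": "jog_arm", "body": {
  "series": [
    [0.88,0.04,-0.05,0.5,0,0,-0.02],
    [0.88,0,0,0.4,0,0,0],
    [0.88,0,0,0.35,0,0,0],
    [0.88,0,0,0,0,0,0]
  ]
}}

```text
clock: 3.9
ee_pos: [520.0, 264.7, 18.9]
tool_rot: [0.001, 0.819, 0.574, 0.004]
wrist_force: [0.1, 0.8, -0.8]
finger_gap: 75.3
```

```bash
python3 -c "
from h import *
go([517.9,265.3,10.5],-19.8)"
```

```text
t 3.9 pos [520.04 264.7   18.88] gap 75.3 F [ 0.1  0.8 -0.8] M [-0.07  0.06 -0.04] q6 2.39
shift [-0.004 -0.045  0.167] turn [ 0.045 -0.043 -0.015] shift in final axes [-0.003 -0.044  0.168]
```

Call:
{"method": "jog_arm", "body": {
  "series": [
    [0.88,0,-0.05,0.18,0.04,-0.04,-0.02],
    [0.88,0,0,0,0,0,0],
    [0.88,0,0,0,0,0,0]
  ]
}}

```text
clock: 4.2
ee_pos: [519.1, 265.9, 12.3]
tool_rot: [0.0, 0.818, 0.575, 0.002]
wrist_force: [-0.7, 0.1, 0.1]
finger_gap: 75.3
```

```bash
python3 -c "
from h import *
go([517.9,265.3,10.5],-19.8)"
```

```text
t 4.2 pos [519.11 265.88  12.28] gap 75.3 F [-0.7  0.1  0.1] M [0.   0.01 0.02] q6 2.39
shift [-0.019 -0.019  0.036] turn [ 0.019 -0.019  0.003] shift in final axes [-0.019 -0.019  0.036]
```

Call:
{"method": "jog_arm", "body": {
  "series": [
    [0.88,-0.02,-0.02,0.04,0.02,-0.02,0],
    [0.88,0,0,0,0,0,0],
    [0.5,0,0,0,0,0,0],
    [0.5,0,0,0,0,0,0],
    [0.5,0,0,0,0,0,0],
    [0.5,0,0,0,0,0,0]
  ],
  "grip_force": 35
}}

```text
clock: 4.8
ee_pos: [518.9, 265.9, 12.1]
tool_rot: [0.0, 0.818, 0.575, 0.001]
wrist_force: [-0.9, 0.8, -0.2]
finger_gap: 42.7
```

```bash
python3 -c "
from h import *
go([517.9,265.3,60],-19.8)"
```

```text
t 4.8 pos [518.85 265.86  12.1 ] gap 42.7 F [-0.9  0.8 -0.2] M [-0.    0.02 -0.02] q6 2.39
shift [-0.015 -0.013 -0.958] turn [ 0.012 -0.013  0.004] shift in final axes [-0.017 -0.014 -0.958]
```

```bash
python3 -c "
from h import *
snap('wrist','w4'); snap('side','s4')
p,d,T,k=load('s4'); im=cv2.imread('pics/s4.png'); cv2.imwrite('pics/s4z.png',cv2.resize(im[200:300,210:350],None,fx=5,fy=5,interpolation=cv2.INTER_CUBIC))"
```

```text
(no output)
```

View pics/w4.png

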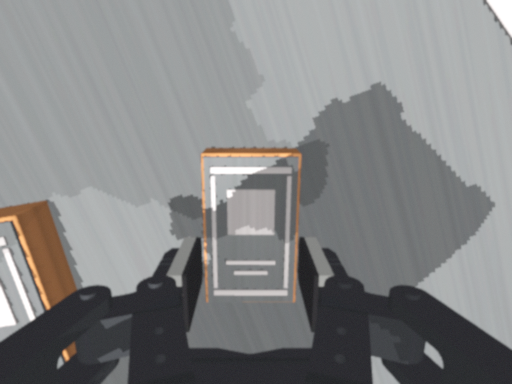

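View pics/s4z.png

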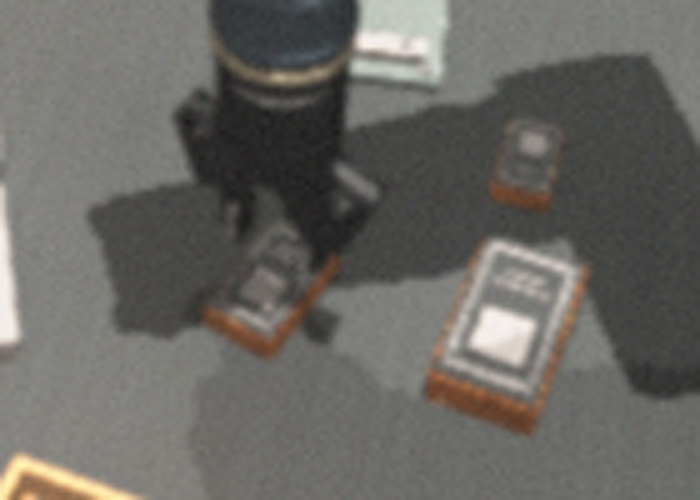

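Call:
{"method": "jog_arm", "body": {
  "series": [
    [0.5,0,0,-0.3,0,0,0],
    [0.5,0,0,-0.3,0,0,0],
    [0.5,0,0,0,0,0,0]
  ]
}}

```text
clock: 5.2
ee_pos: [518.3, 265.6, 42.2]
tool_rot: [0.0, 0.818, 0.575, 0.0]
wrist_force: [0.8, 1.2, 0.1]
finger_gap: 42.7
```

```bash
python3 -c "
from h import *
go([517.9,265.3,60],-19.8)
snap('wrist','w5'); snap('side','s5')
P=cloud('w5'); 
for u in (215,240,260): print(P[180:300:20,u].round(0).tolist())
p,d,T,k=load('s5'); im=cv2.imread('pics/s5.png'); cv2.imwrite('pics/s5z.png',cv2.resize(im[200:300,210:350],None,fx=5,fy=5,interpolation=cv2.INTER_CUBIC))"
```

```text
t 5.2 pos [518.26 265.55  42.17] gap 42.7 F [0.8 1.2 0.1] M [ 0.07 -0.02  0.01] q6 2.39
shift [-0.007 -0.005 -0.357] turn [ 0.004 -0.004  0.004] shift in final axes [-0.007 -0.005 -0.357]
[[504.0, 293.0, 22.0], [500.0, 282.0, 23.0], [495.0, 270.0, 23.0], [490.0, 257.0, 22.0], [485.0, 245.0, 22.0], [474.0, 221.0, 1.0]]
[[518.0, 288.0, 24.0], [514.0, 277.0, 23.0], [510.0, 265.0, 23.0], [505.0, 253.0, 25.0], [501.0, 240.0, 24.0], [491.0, 214.0, -0.0]]
[[529.0, 284.0, 24.0], [525.0, 273.0, 25.0], [521.0, 260.0, 22.0], [517.0, 249.0, 25.0], [512.0, 235.0, 23.0], [504.0, 209.0, -0.0]]
```

View pics/w5.png

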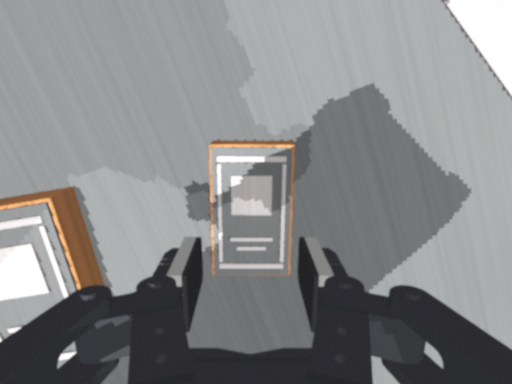

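View pics/s5z.png

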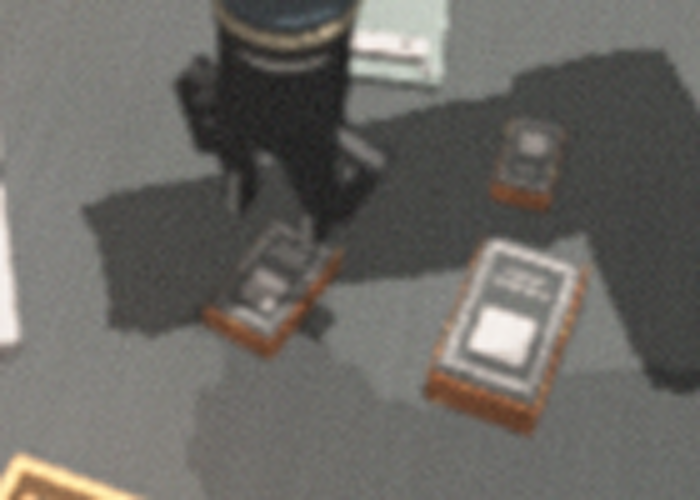

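```bash
python3 -c "
from h import *
for f in ['s4','s5']:
    P=cloud(f); p=load(f)[0]
    print(f)
    for v in range(226,258,2): print(v,[ (int(P[v,u,0]),int(P[v,u,1]),int(P[v,u,2])) for u in range(254,282,3)])
p,d,T,k=load('w4'); 
for h in (0,10,20,40):
  X=T@np.array([518.85,265.86,12.1+h,1]); print(h,k[2]+k[0]*X[0]/-X[2],k[3]-k[1]*X[1]/-X[2],X[2])
"
```

```text
s4
226 [(547, 290, 184), (536, 298, 197), (527, 302, 204), (518, 302, 207), (510, 300, 206), (502, 299, 208), (495, 292, 202), (488, 284, 194), (502, 120, 1), (492, 113, -3)]
228 [(552, 265, 146), (536, 296, 186), (526, 303, 197), (518, 300, 196), (510, 301, 199), (502, 301, 201), (494, 294, 195), (487, 286, 188), (500, 128, 0), (490, 126, 1)]
230 [(558, 241, 106), (536, 300, 182), (526, 302, 187), (518, 303, 190), (509, 302, 192), (501, 300, 192), (494, 294, 187), (487, 285, 178), (481, 270, 162), (488, 135, 1)]
232 [(557, 247, 104), (540, 277, 145), (526, 303, 180), (518, 303, 182), (509, 302, 184), (502, 297, 180), (495, 286, 168), (487, 285, 170), (480, 272, 156), (487, 144, 2)]
234 [(555, 254, 103), (541, 276, 134), (533, 271, 131), (523, 275, 138), (512, 288, 157), (504, 283, 153), (495, 285, 158), (392, 935, 972), (479, 278, 154), (485, 152, 1)]
236 [(550, 273, 118), (541, 275, 124), (533, 271, 121), (523, 276, 130), (511, 289, 149), (504, 282, 143), (495, 285, 149), (486, 287, 154), (477, 286, 156), (469, 283, 155)]
238 [(551, 269, 103), (541, 273, 111), (537, 250, 85), (541,
[... 3810 characters left out ...]
8, 241, -2), (535, 256, 21), (525, 254, 21), (516, 251, 21), (506, 251, 24), (498, 245, 19), (489, 242, 17), (481, 227, 0), (472, 223, -2)]
254 [(555, 253, 0), (542, 266, 21), (532, 265, 24), (523, 264, 25), (514, 259, 21), (505, 257, 22), (496, 254, 20), (487, 247, 14), (479, 234, 0), (470, 232, 0)]
256 [(550, 274, 19), (540, 273, 21), (532, 269, 19), (522, 268, 20), (512, 268, 23), (503, 266, 24), (494, 261, 20), (487, 246, 2), (478, 242, 0), (468, 241, 1)]
0 253.0979168461754 225.4135988292386 -190.2586397837931
10 253.31413937342248 232.15863873840522 -180.61731936913918
20 253.55474743640326 239.6643829729926 -170.97599895448528
40 254.1277189084743 257.5381702010774 -151.69335812517747
```

The fingers closed above the block. The views put the fingertips about 37 mm above the reported TCP, so I'll calibrate by touching the block's top lightly.

Call:
{"method": "jog_arm", "body": {
  "series": [
    [0.5,0,0,0.3,0,0,0],
    [0.5,0,0,0.3,0,0,0],
    [0.5,0,0,0.15,0,0,0],
    [0.5,0,0,0,0,0,0]
  ]
}}

```text
clock: 5.7
ee_pos: [516.1, 264.5, -0.6]
tool_rot: [-0.0, 0.818, 0.575, -0.002]
wrist_force: [0.5, -0.5, -0.1]
finger_gap: 42.9
```

```bash
python3 -c "
from h import *
go([517.9,265.3,-14],-19.8)"
```

```text
t 5.7 pos [516.14 264.47  -0.64] gap 42.9 F [ 0.5 -0.5 -0.1] M [ 0.07  0.02 -0.02] q6 2.39
shift [0.028 0.028 0.267] turn [-0.018  0.019  0.004] shift in final axes [0.027 0.028 0.267]
```

Call:
{"method": "jog_arm", "body": {
  "series": [
    [0.5,0.03,0.03,0.1,-0.02,0.02,0],
    [0.5,0,0,0.04,0,0,0],
    [0.5,0,0,0,0,0,0]
  ]
}}

```text
clock: 6.0
ee_pos: [518.3, 265.5, -8.1]
tool_rot: [0.0, 0.818, 0.575, 0.0]
wrist_force: [0.3, 0.4, -0.1]
finger_gap: 42.6
```

Call:
{"method": "jog_arm", "body": {
  "series": [
    [0.5,0,0,0.05,0,0,0],
    [0.5,0,0,0,0,0,0]
  ]
}}

```text
clock: 6.2
ee_pos: [518.7, 265.6, -10.2]
tool_rot: [0.0, 0.818, 0.575, 0.001]
wrist_force: [0.3, 0.6, 0.4]
finger_gap: 42.5
```

Call:
{"method": "jog_arm", "body": {
  "series": [
    [0.5,0,0,0.04,0,0,0],
    [0.5,0,0,0,0,0,0]
  ]
}}

```text
clock: 6.4
ee_pos: [518.9, 265.8, -12.0]
tool_rot: [0.0, 0.818, 0.575, 0.001]
wrist_force: [0.1, -0.1, 0.4]
finger_gap: 42.6
```

Call:
{"method": "jog_arm", "body": {
  "series": [
    [0.5,0,0,0.04,0,0,0],
    [0.5,0,0,0,0,0,0]
  ]
}}

```text
clock: 6.6
ee_pos: [519.2, 265.9, -13.8]
tool_rot: [0.0, 0.818, 0.575, 0.001]
wrist_force: [-0.5, -0.2, 0.5]
finger_gap: 42.8
```

Call:
{"method": "jog_arm", "body": {
  "series": [
    [0.5,0,0,0.04,0,0,0],
    [0.5,0,0,0,0,0,0]
  ]
}}

```text
clock: 6.8
ee_pos: [519.6, 266.1, -13.5]
tool_rot: [0.0, 0.818, 0.575, 0.002]
wrist_force: [-0.4, -0.3, 0.5]
finger_gap: 43.0
```

Call:
{"method": "jog_arm", "body": {
  "series": [
    [0.5,0,0,0.04,0,0,0],
    [0.5,0,0,0,0,0,0]
  ]
}}

```text
clock: 7.0
ee_pos: [520.1, 266.3, -13.7]
tool_rot: [0.0, 0.818, 0.575, 0.003]
wrist_force: [-0.6, -0.1, 0.3]
finger_gap: 42.7
```

```bash
python3 -c "
from h import *
go([517.9,265.3,-14],-19.8)
s=arm.get_state(); print(s['q'].round(3),s['effort'].round(2),s['wrist_torque'])
snap('side','s6');snap('wrist','w6')
im=cv2.imread('pics/s6.png'); cv2.imwrite('pics/s6z.png',cv2.resize(im[170:290,190:350],None,fx=5,fy=5,interpolation=cv2.INTER_CUBIC))
P=cloud('s6'); 
for v in range(238,260,2): print(v,[ tuple(P[v,u].astype(int)) for u in range(254,278,3)])
"
```

```text
t 7.0 pos [520.06 266.35 -13.67] gap 42.7 F [-0.6 -0.1  0.3] M [-0.02 -0.02 -0.03] q6 2.39
shift [-0.034 -0.034  0.006] turn [ 0.032 -0.034  0.003] shift in final axes [-0.034 -0.034  0.007]
[ 0.473  0.476 -0.225  0.863 -0.     2.389] [-0.000e+00 -6.629e+01  2.867e+01  8.000e-02  1.000e-02 -0.000e+00] [-0.02155814 -0.01670376 -0.03401014]
238 [(np.int64(556), np.int64(249), np.int64(77)), (np.int64(539), np.int64(281), np.int64(122)), (np.int64(526), np.int64(301), np.int64(150)), (np.int64(517), np.int64(304), np.int64(157)), (np.int64(509), np.int64(300), np.int64(155)), (np.int64(501), np.int64(296), np.int64(151)), (np.int64(494), np.int64(287), np.int64(143)), (np.int64(486), np.int64(283), np.int64(140))]
240 [(np.int64(551), np.int64(271), np.int64(97)), (np.int64(540), np.int64(277), np.int64(107)), (np.int64(532), np.int64(271), np.int64(102)), (np.int64(522), np.int64(276), np.int64(111)), (np.int64(511), np.int64(288), np.int64(130)), (np.int64(503), np.int64(283), np.int64(125)), (np.int64(493), np.int64(288), np.int64(135)), (np.int64(485), np.int64(288), np.int64(137))]
[... 2659 characters left out ...]
4(18)), (np.int64(540), np.int64(276), np.int64(25)), (np.int64(531), np.int64(272), np.int64(23)), (np.int64(522), np.int64(270), np.int64(23)), (np.int64(512), np.int64(268), np.int64(23)), (np.int64(501), np.int64(282), np.int64(47)), (np.int64(491), np.int64(281), np.int64(48)), (np.int64(487), np.int64(247), np.int64(4))]
258 [(np.int64(547), np.int64(286), np.int64(26)), (np.int64(538), np.int64(283), np.int64(24)), (np.int64(529), np.int64(279), np.int64(22)), (np.int64(520), np.int64(278), np.int64(24)), (np.int64(511), np.int64(275), np.int64(22)), (np.int64(500), np.int64(285), np.int64(40)), (np.int64(490), np.int64(285), np.int64(44)), (np.int64(486), np.int64(254), np.int64(2))]
```

View pics/s6z.png

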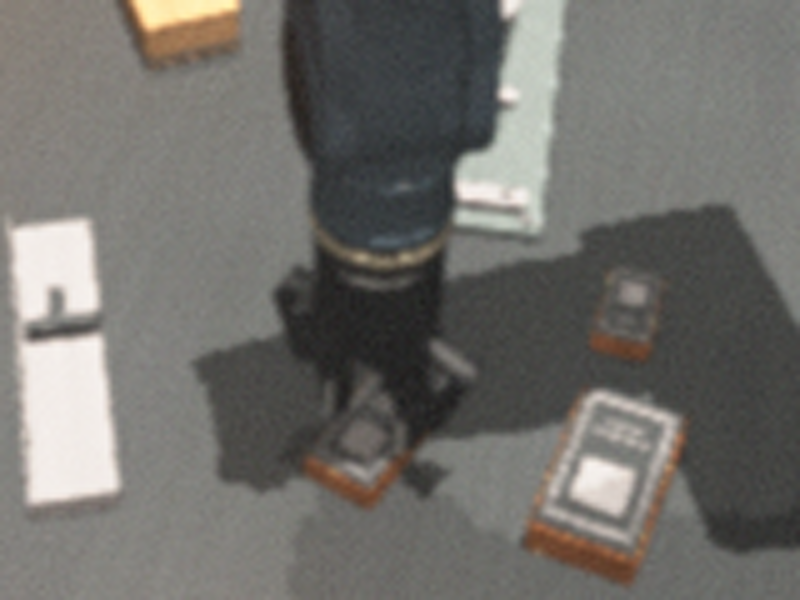

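View pics/w6.png

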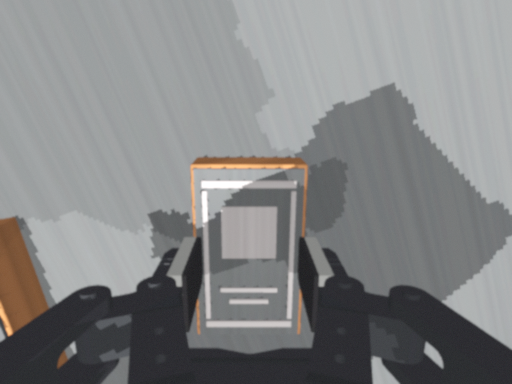

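The fingers touched the block's top at TCP z = −13.7, so the real tips are about 37 mm above the reported TCP at this gap. I'll grip again with that offset.

Call:
{"method": "jog_arm", "body": {
  "series": [
    [0.5,-0.03,-0.03,-0.1,0.03,-0.03,0],
    [0.88,0,0,-0.1,0,0,0],
    [0.88,0,0,0,0,0,0],
    [0.88,0,0,0,0,0,0],
    [0.88,0,0,0,0,0,0]
  ]
}}

```text
clock: 7.6
ee_pos: [517.7, 265.3, -4.2]
tool_rot: [-0.0, 0.818, 0.575, -0.001]
wrist_force: [-0.8, 0.2, -1.0]
finger_gap: 75.2
```

```bash
python3 -c "
from h import *
go([517.9,265.3,-25],-19.8)"
```

```text
t 7.6 pos [517.71 265.25  -4.16] gap 75.2 F [-0.8  0.2 -1. ] M [ 0.03  0.02 -0.02] q6 2.39
shift [0.002 0.004 0.417] turn [-0.007  0.006  0.004] shift in final axes [0.002 0.003 0.417]
```

Call:
{"method": "jog_arm", "body": {
  "series": [
    [0.88,0,0,0.2,0,0,0],
    [0.88,0,0,0.2,0,0,0],
    [0.88,0,0,0.06,0,0,0],
    [0.88,0,0,0,0,0,0]
  ]
}}

```text
clock: 8.0
ee_pos: [517.0, 264.9, -30.3]
tool_rot: [-0.0, 0.818, 0.575, -0.001]
wrist_force: [-0.0, 0.2, -0.5]
finger_gap: 75.2
```

```bash
python3 -c "
from h import *
go([517.9,265.3,-25],-19.8)"
```

```text
t 8.0 pos [516.96 264.89 -30.29] gap 75.2 F [-0.   0.2 -0.5] M [-0.07 -0.07 -0.01] q6 2.39
shift [ 0.014  0.015 -0.106] turn [-0.015  0.014  0.004] shift in final axes [ 0.014  0.015 -0.106]
```

Call:
{"method": "jog_arm", "body": {
  "series": [
    [0.88,0.01,0.015,-0.12,-0.01,0.01,0],
    [0.88,0,0,0,0,0,0],
    [0.88,0,0,0,0,0,0]
  ]
}}

```text
clock: 8.3
ee_pos: [517.9, 265.1, -23.9]
tool_rot: [-0.0, 0.818, 0.575, -0.001]
wrist_force: [0.1, -0.6, -0.8]
finger_gap: 75.1
```

```bash
python3 -c "
from h import *
go([517.9,265.3,-25],-19.8)"
```

```text
t 8.3 pos [517.86 265.08 -23.93] gap 75.1 F [ 0.1 -0.6 -0.8] M [-0.   -0.   -0.02] q6 2.39
shift [ 0.004 -0.001  0.021] turn [-0.007  0.006  0.004] shift in final axes [ 0.004 -0.001  0.021]
```

Call:
{"method": "jog_arm", "body": {
  "series": [
    [0.4,0,0,0.015,0,0,0],
    [0.4,0,0,0,0,0,0],
    [0.4,0,0,0,0,0,0],
    [0.4,0,0,0,0,0,0],
    [0.4,0,0,0,0,0,0]
  ],
  "grip_force": 40
}}

```text
clock: 8.8
ee_pos: [518.3, 265.3, -23.8]
tool_rot: [0.0, 0.818, 0.575, 0.0]
wrist_force: [1.1, -0.7, 0.9]
finger_gap: 48.7
```

```bash
python3 -c "
from h import *
go([517.9,265.3,-25],-19.8)"
```

```text
t 8.8 pos [518.34 265.27 -23.79] gap 48.7 F [ 1.1 -0.7  0.9] M [ 0.    0.01 -0.02] q6 2.39
shift [-0.002 -0.008  0.024] turn [ 0.001 -0.001  0.003] shift in final axes [-0.002 -0.008  0.024]
```

Call:
{"method": "jog_arm", "body": {
  "series": [
    [0.4,0,0,-0.3,0,0,0],
    [0.4,0,0,-0.4,0,0,0],
    [0.4,0,0,-0.4,0,0,0],
    [0.4,0,0,0,0,0,0]
  ]
}}

```text
clock: 9.2
ee_pos: [516.9, 264.5, 31.0]
tool_rot: [-0.0, 0.818, 0.575, -0.002]
wrist_force: [0.2, 0.1, -2.2]
finger_gap: 48.6
```

```bash
python3 -c "
from h import *
go([519,-1,30],4.3)
snap('wrist','w7')"
```

```text
t 9.2 pos [516.88 264.55  30.97] gap 48.6 F [ 0.2  0.1 -2.2] M [ 0.06 -0.07  0.  ] q6 2.39
shift [-4.984  1.836  0.029] turn [-0.023  0.016 -3.009] shift in final axes [-5.299 -0.356  0.019]
```

View pics/w7.png

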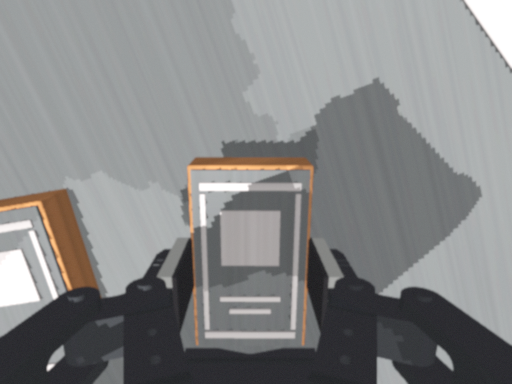

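Run:
```python
from h import *
p,d,T,k=load('w7'); im=cv2.cvtColor(p,cv2.COLOR_RGB2BGR)
cv2.imwrite('pics/w7z.png',cv2.resize(im[145:365,170:335],None,fx=3.6,fy=3.6,interpolation=cv2.INTER_CUBIC)[:600])
s=arm.get_state(); w,x,y,z=s['tool_rot']; R=Ro.from_quat([x,y,z,w])
C=ray('w7',[(190.5,167),(312,167),(305,346),(197,346)],78)
print(C.round(1)); print(R.inv().apply(C-s['ee_pos']).round(1))
P=cloud('w7'); print('top z',np.median(P[200:320,215:290,2]))
```

```text
[[507.8 312.5  78. ]
 [552.1 296.6  78. ]
 [525.2 219.   78. ]
 [479.2 235.4  78. ]]
[[ 42.5 -24.3 -48.5]
 [ 42.5  22.7 -48.7]
 [-39.7  23.6 -48.4]
 [-39.8 -25.2 -48.2]]
top z 77.80603744622758
```

View pics/w7z.png

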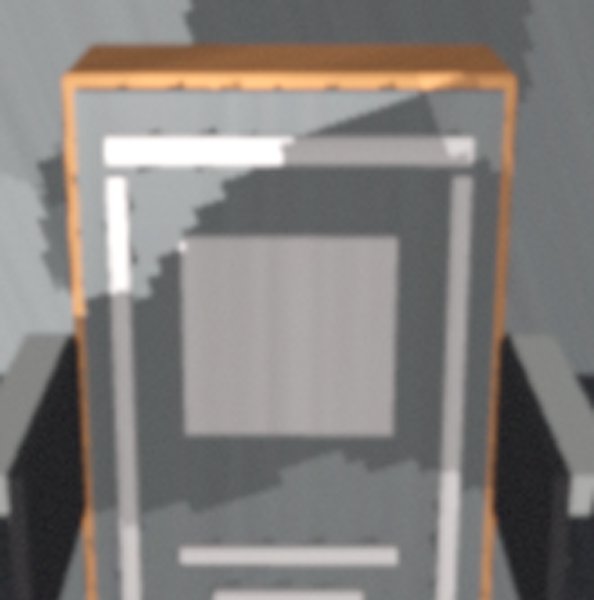

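Call:
{"method": "jog_arm", "body": {
  "series": [
    [0.4,-0.8,0.3,0,0,0,-0.5],
    [0.4,-0.9,0.2,0,0,0,-0.75],
    [0.4,-0.9,0.1,0,0,0,-0.75],
    [0.4,-0.9,0,0,0,0,-0.75],
    [0.4,-0.9,0,0,0,0,-0.2],
    [0.4,0,0,0,0,0,0]
  ]
}}

```text
clock: 9.85
ee_pos: [507.9, 34.2, 22.2]
tool_rot: [-0.003, 0.675, 0.738, -0.005]
wrist_force: [0.2, 0.0, -2.0]
finger_gap: 48.6
```

```bash
python3 -c "
from h import *
go([515.5,-2.4,30],4.3)"
```

```text
t 9.85 pos [507.92  34.18  22.16] gap 48.6 F [ 0.2  0.  -2. ] M [ 0.08 -0.05  0.03] q6 1.55
shift [-0.743  0.084 -0.156] turn [-0.083  0.019  0.101] shift in final axes [-0.741  0.096 -0.157]
```

Call:
{"method": "jog_arm", "body": {
  "series": [
    [0.4,-0.35,0.05,-0.05,-0.08,0.02,0.1],
    [0.4,-0.38,0.05,0,0,0,0],
    [0.4,0,0,0,0,0,0],
    [0.4,0,0,0,0,0,0]
  ]
}}

```text
clock: 10.25
ee_pos: [512.9, -4.0, 20.0]
tool_rot: [-0.003, 0.682, 0.732, -0.002]
wrist_force: [-0.2, -0.1, -2.6]
finger_gap: 48.8
```

```bash
python3 -c "
from h import *
go([515.5,-2.4,0],4.3)
snap('wrist','w8')"
```

```text
t 10.25 pos [512.89  -4.04  19.98] gap 48.8 F [-0.2 -0.1 -2.6] M [-0.   -0.04  0.01] q6 1.49
shift [0.028 0.057 0.399] turn [-0.046 -0.011 -0.034] shift in final axes [0.029 0.054 0.4  ]
```

View pics/w8.png

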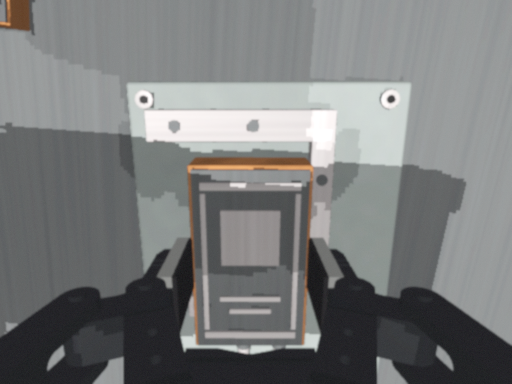

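Run:
```python
from h import *
p,d,T,k=load('w8'); im=cv2.cvtColor(p,cv2.COLOR_RGB2BGR)
cv2.imwrite('pics/w8z.png',cv2.resize(im[75:225,120:350],None,fx=3.4,fy=3.4,interpolation=cv2.INTER_CUBIC))
H=ray('w8',[(147,141),(308,141),(311,141),(312,180)],21); print(H.round(1))
S=ray('w8',[(144,99),(390,99)],10); print(S.round(1))
a=lambda v:np.degrees(np.arctan2(v[1],v[0]))
print(a(S[1]-S[0]),a(H[1]-H[0]))
```

```text
[[455.1  39.2  21. ]
 [537.6  45.1  21. ]
 [539.1  45.2  21. ]
 [542.1  24.9  21. ]]
[[450.5  59.7  10. ]
 [580.   68.9  10. ]]
4.069173925671153 4.108122169934495
```

View pics/w8z.png

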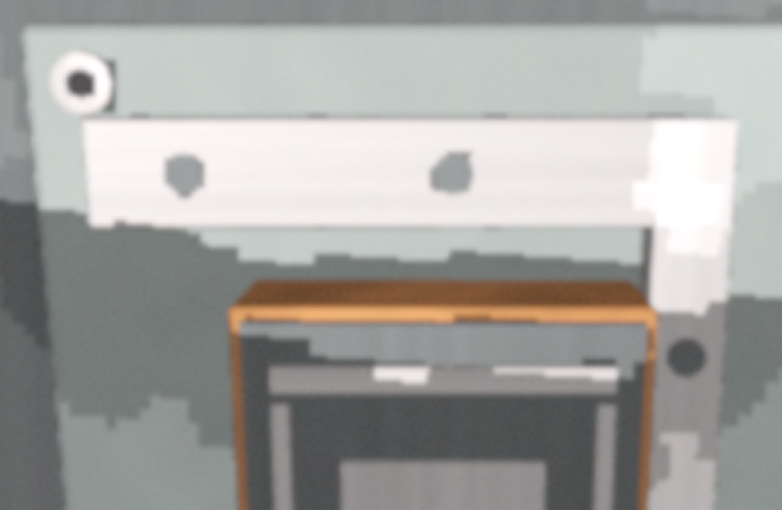

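Run:
```python
from h import *
F=ray('w8',[(188.0,165.5),(312.6,165.5)],67.1); print(F.round(2))
G=ray('w8',[(197.5,345),(305,345)],67.1); print(G.round(2))
B=ray('w8',[(120+252/3.4,75+282/3.4),(120+632/3.4,75+282/3.4)],43.8); print('bottom front',B.round(1))
v=F[1]-F[0]; th=np.arctan2(v[1],v[0]); print(np.degrees(th),np.linalg.norm(v))
m=F.mean(0)[:2]-42*np.array([-np.sin(th),np.cos(th)]); print('centre',m, 'minus tcp',m-arm.get_state()['ee_pos'][:2])
```

```text
[[484.5   37.23  67.1 ]
 [532.65  40.7   67.1 ]]
[[490.69 -44.69  67.1 ]
 [539.01 -41.02  67.1 ]]
bottom front [[483.1  36.2  43.8]
 [533.7  39.8  43.8]]
4.132023774450319 48.27880941955157
centre [511.59829263  -2.92572563] minus tcp [-1.21027964  0.95804791]
```

Call:
{"method": "jog_arm", "body": {
  "series": [
    [0.4,0.03,0.06,0.1,-0.05,-0.01,0],
    [0.4,0,0,0.15,0,0,0],
    [0.4,0,0,0.1,0,0,0],
    [0.4,0,0,0,0,0,0]
  ]
}}

```text
clock: 10.7
ee_pos: [515.1, 0.7, -0.2]
tool_rot: [-0.0, 0.68, 0.733, -0.0]
wrist_force: [0.5, 1.1, -2.0]
finger_gap: 48.8
```

```bash
python3 -c "
from h import *
go([515.6,-2.2,-12.5],4.15)"
```

```text
t 10.7 pos [ 5.1505e+02  6.5000e-01 -1.6000e-01] gap 48.8 F [ 0.5  1.1 -2. ] M [-0.01 -0.    0.02] q6 1.5
shift [-0.058  0.007  0.247] turn [-0.003 -0.003  0.012] shift in final axes [-0.058  0.007  0.247]
```

Call:
{"method": "jog_arm", "body": {
  "series": [
    [0.4,-0.06,0.01,0,0,0,0],
    [0.4,0,0,0,0,0,0],
    [0.4,0,0,0,0,0,0]
  ]
}}

```text
clock: 11.0
ee_pos: [515.7, -2.2, -0.3]
tool_rot: [-0.0, 0.68, 0.733, -0.0]
wrist_force: [0.2, -0.2, -2.5]
finger_gap: 48.4
```

```bash
python3 -c "
from h import *
go([515.6,-2.2,-12.5],4.15)"
```

```text
t 11.0 pos [ 5.1573e+02 -2.1600e+00 -3.4000e-01] gap 48.4 F [ 0.2 -0.2 -2.5] M [ 0.03 -0.05 -0.02] q6 1.49
shift [-0.001 -0.003  0.243] turn [-0.006 -0.004  0.017] shift in final axes [-0.001 -0.003  0.243]
```

Call:
{"method": "jog_arm", "body": {
  "series": [
    [0.4,0,0,0.1,0,0,0],
    [0.4,0,0,0.1,0,0,0.02],
    [0.4,0,0,0,0,0,0]
  ]
}}

```text
clock: 11.3
ee_pos: [516.1, -2.4, -10.7]
tool_rot: [-0.0, 0.681, 0.732, 0.0]
wrist_force: [0.5, 0.2, -1.9]
finger_gap: 48.4
```

```bash
python3 -c "
from h import *
go([515.6,-2.2,-13.5],4.15)"
```

```text
t 11.3 pos [516.14  -2.36 -10.71] gap 48.4 F [ 0.5  0.2 -1.9] M [-0.03 -0.02  0.  ] q6 1.49
shift [ 0.004 -0.011  0.056] turn [ 0.001 -0.003 -0.008] shift in final axes [ 0.004 -0.011  0.056]
```

Call:
{"method": "jog_arm", "body": {
  "series": [
    [0.4,0,-0.01,0.04,0,0,0]
  ]
}}

```text
clock: 11.4
ee_pos: [515.8, -2.4, -12.8]
tool_rot: [0.0, 0.681, 0.732, 0.0]
wrist_force: [0.0, -0.0, -2.5]
finger_gap: 48.6
```

Call:
{"method": "jog_arm", "body": {
  "series": [
    [0.4,0,0,0.02,0,0,0]
  ]
}}

```text
clock: 11.5
ee_pos: [515.5, -2.4, -13.9]
tool_rot: [-0.0, 0.681, 0.732, 0.0]
wrist_force: [-6.0, 0.7, 15.1]
finger_gap: 48.7
```

Call:
{"method": "jog_arm", "body": {
  "series": [
    [0.4,0,0,0.02,0,0,0]
  ]
}}

```text
clock: 11.6
ee_pos: [515.5, -2.4, -13.9]
tool_rot: [-0.0, 0.681, 0.732, 0.0]
wrist_force: [-7.4, 0.3, 25.1]
finger_gap: 48.7
```

Seated on the bed at TCP −13.9, as predicted. I'll take the downward load off, then ease the block towards the head bar.

Call:
{"method": "jog_arm", "body": {
  "series": [
    [0.4,0,0,-0.01,0,0,0],
    [0.4,0,0,0,0,0,0]
  ]
}}

```text
clock: 11.8
ee_pos: [515.8, -2.4, -12.9]
tool_rot: [0.0, 0.681, 0.732, 0.001]
wrist_force: [0.1, -0.5, -2.3]
finger_gap: 48.6
```

Call:
{"method": "jog_arm", "body": {
  "series": [
    [0.4,0.03,0,0,0,0,0]
  ]
}}

```text
clock: 11.9
ee_pos: [515.7, -0.9, -12.9]
tool_rot: [0.0, 0.682, 0.732, 0.001]
wrist_force: [-0.7, 0.5, -2.0]
finger_gap: 48.7
```

Call:
{"method": "jog_arm", "body": {
  "series": [
    [0.4,0.02,0,0,0,0,0]
  ]
}}

```text
clock: 12.0
ee_pos: [515.6, 0.1, -13.0]
tool_rot: [0.0, 0.682, 0.732, 0.001]
wrist_force: [0.6, -0.4, -2.7]
finger_gap: 48.7
```

Call:
{"method": "jog_arm", "body": {
  "series": [
    [0.4,0.015,0,0,0,0,0]
  ]
}}

```text
clock: 12.1
ee_pos: [515.7, 0.2, -13.0]
tool_rot: [0.001, 0.682, 0.732, -0.0]
wrist_force: [-0.6, -7.8, 1.3]
finger_gap: 48.8
```

Call:
{"method": "jog_arm", "body": {
  "series": [
    [0.4,0.012,0,0,0,0,0]
  ]
}}

```text
clock: 12.2
ee_pos: [515.7, 0.1, -13.0]
tool_rot: [0.002, 0.682, 0.732, -0.001]
wrist_force: [-0.4, -5.1, 0.3]
finger_gap: 48.5
```

Call:
{"method": "jog_arm", "body": {
  "series": [
    [0.4,0.012,0,0,0,0,0]
  ]
}}

```text
clock: 12.3
ee_pos: [515.6, 0.0, -13.0]
tool_rot: [0.002, 0.682, 0.732, -0.001]
wrist_force: [-0.1, -4.9, 1.4]
finger_gap: 48.4
```

Call:
{"method": "jog_arm", "body": {
  "series": [
    [0.4,-0.004,0.025,0,0,0,0]
  ]
}}

```text
clock: 12.4
ee_pos: [516.7, 0.0, -13.1]
tool_rot: [0.002, 0.682, 0.732, -0.001]
wrist_force: [-0.2, -0.4, -2.1]
finger_gap: 48.6
```

Call:
{"method": "jog_arm", "body": {
  "series": [
    [0.4,0,0.02,0,0,0,0]
  ]
}}

```text
clock: 12.5
ee_pos: [517.5, 0.2, -13.2]
tool_rot: [0.002, 0.682, 0.732, -0.001]
wrist_force: [-1.2, -1.2, -1.9]
finger_gap: 49.1
```

Call:
{"method": "jog_arm", "body": {
  "series": [
    [0.4,0,0.015,0,0,0,0]
  ]
}}

```text
clock: 12.6
ee_pos: [518.0, 0.2, -13.4]
tool_rot: [0.001, 0.682, 0.732, -0.002]
wrist_force: [-1.5, -2.2, -1.2]
finger_gap: 48.7
```

Call:
{"method": "jog_arm", "body": {
  "series": [
    [0.4,0,0.012,0,0,0,0]
  ]
}}

```text
clock: 12.7
ee_pos: [518.4, 0.2, -13.6]
tool_rot: [0.001, 0.682, 0.732, -0.002]
wrist_force: [-1.2, -2.2, -2.2]
finger_gap: 48.9
```

Call:
{"method": "jog_arm", "body": {
  "series": [
    [0.4,0,0.012,0,0,0,0]
  ]
}}

```text
clock: 12.8
ee_pos: [518.7, 0.2, -13.7]
tool_rot: [0.001, 0.682, 0.732, -0.002]
wrist_force: [-1.8, -3.3, -0.3]
finger_gap: 48.9
```

Call:
{"method": "jog_arm", "body": {
  "series": [
    [0.4,0,0.012,0,0,0,0]
  ]
}}

```text
clock: 12.9
ee_pos: [519.0, 0.2, -13.8]
tool_rot: [0.001, 0.682, 0.732, -0.002]
wrist_force: [-3.3, -2.2, 1.0]
finger_gap: 48.8
```

Call:
{"method": "jog_arm", "body": {
  "series": [
    [0.4,0,0.014,-0.004,0,0,0]
  ]
}}

```text
clock: 13.0
ee_pos: [519.2, 0.3, -13.7]
tool_rot: [0.001, 0.682, 0.732, -0.003]
wrist_force: [-4.4, -1.4, -0.9]
finger_gap: 48.5
```

Call:
{"method": "jog_arm", "body": {
  "series": [
    [0.4,0,0.014,-0.004,0,0,0]
  ]
}}

```text
clock: 13.1
ee_pos: [519.2, 0.3, -13.7]
tool_rot: [0.0, 0.682, 0.732, -0.003]
wrist_force: [-4.6, -2.8, -0.3]
finger_gap: 49.2
```

Call:
{"method": "jog_arm", "body": {
  "series": [
    [0.4,0,0.014,-0.002,0,0,0]
  ]
}}

```text
clock: 13.2
ee_pos: [519.1, 0.3, -13.7]
tool_rot: [-0.0, 0.682, 0.732, -0.004]
wrist_force: [-4.3, -2.2, -0.0]
finger_gap: 48.6
```

Contact with both stops at about 4.5 N and 2.5 N. I'll release the block and look.

Call:
{"method": "jog_arm", "body": {
  "series": [
    [0.66,0,0,0,0,0,0],
    [0.72,0,0,0,0,0,0],
    [0.75,0,0,0,0,0,0],
    [0.75,0,0,-0.6,0,0,0],
    [0.75,0,0,-0.8,0,0,0],
    [0.75,0,0,-0.8,0,0,0],
    [0.75,0,0,0,0,0,0]
  ]
}}

```text
clock: 13.9
ee_pos: [522.7, 2.1, 100.7]
tool_rot: [0.0, 0.682, 0.732, -0.001]
wrist_force: [0.4, 0.8, -1.0]
finger_gap: 64.2
```

```bash
python3 -c "
from h import *
go([515.6,-2.2,-13.5],4.15)
snap('wrist','w9')
im=cv2.imread('pics/w9.png'); cv2.imwrite('pics/w9z.png',cv2.resize(im[80:300,140:380],None,fx=3.3,fy=3.3,interpolation=cv2.INTER_CUBIC)[:600])"
```

```text
t 13.9 pos [522.7    2.14 100.67] gap 64.2 F [ 0.4  0.8 -1. ] M [ 0.03 -0.09  0.02] q6 1.51
shift [-0.073 -0.146  2.284] turn [-0.004  0.012 -0.01 ] shift in final axes [-0.076 -0.148  2.283]
```

View pics/w9.png

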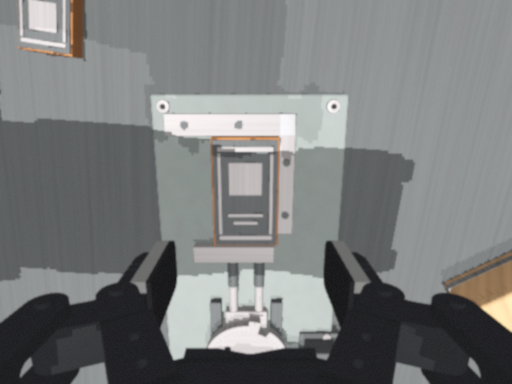

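View pics/w9z.png

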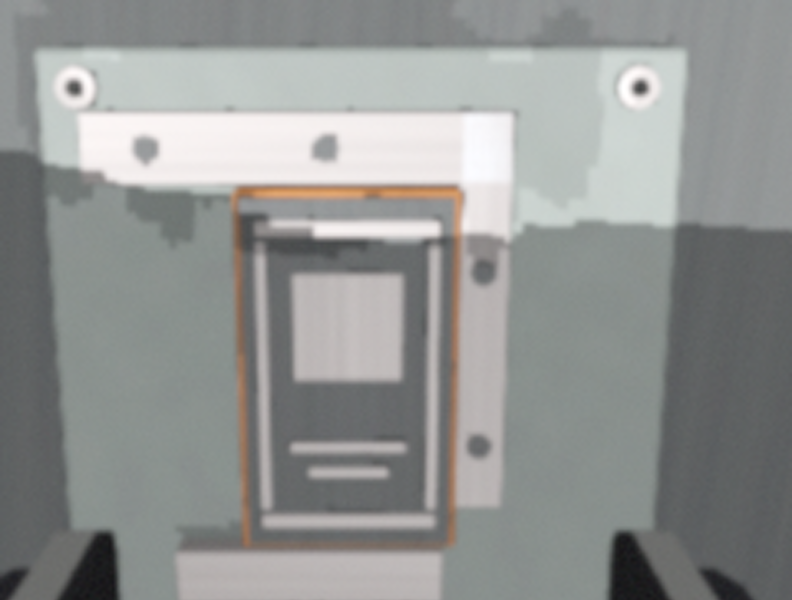

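Run:
```python
from h import *
q=lambda x,y:(140+x/3.3-.35,80+y/3.3-.35)
C=ray('w9',[q(235,190),q(462,190),q(456,547),q(247,547)],33.3); print(C.round(1),C.mean(0).round(1))
a=lambda v:np.degrees(np.arctan2(v[1],v[0]))
print(a(C[1]-C[0]),a(C[2]-C[3]),a(C[1]-C[2])-90,a(C[0]-C[3])-90)
H=ray('w9',[q(80,186),q(233,186)],21); S=ray('w9',[q(75,88),q(638,88)],10); print(H.round(1),S.round(1),a(S[1]-S[0]))
u=S[1]-S[0]; u/=np.linalg.norm(u); n=np.array([-u[1],u[0],0]); print('head offset',(C[:2]-H[1])@n,(C[1]-C[0])@u)
# corner
R=ray('w9',[q(462,505),q(456,505)],21); print('rail lower end',R.round(1))
L=ray('w9',[q(178,552),q(442,552)],21); print('lock',L.round(1), 'gap',(C[2:]-L[0])@n)
```

```text
[[490.5  41.7  33.3]
 [539.1  45.2  33.3]
 [545.5 -37.6  33.3]
 [496.7 -41.1  33.3]] [518.    2.   33.3]
4.114786375872534 4.116389384795017 4.478327391879233 4.313066657259469
[[454.4  38.6  21. ]
 [488.7  41.1  21. ]] [[450.5  59.5  10. ]
 [579.3  68.8  10. ]] 4.1143765649515105
head offset [0.45554752 0.45589593] 48.711246591247864
rail lower end [[547.4 -31.9  21. ]
 [546.  -32.   21. ]]
lock [[478.9 -49.2  21. ]
 [543.7 -44.6  21. ]] gap [6.83688481 6.83516516]
```

Visually the block is home: the head edge is flush and its yaw is 4.1° against the bed's 4.1°. I'll nudge it gently with shut fingers on its −x side to make sure it bears on the rail.

Call:
{"method": "jog_arm", "body": {
  "series": [
    [0,0,-0.5,0.3,0,0,0],
    [0,0,-0.5,0.3,0,0,0],
    [0,0,-0.03,0.3,0,0,0],
    [0,0,0,0.3,0,0,0],
    [0,0,0,0,0,0,0],
    [0,0,0,0,0,0,0]
  ]
}}

```text
clock: 14.55
ee_pos: [467.5, -1.0, 33.7]
tool_rot: [-0.001, 0.681, 0.732, -0.001]
wrist_force: [-0.4, 0.2, 0.2]
finger_gap: 0.3
```

```bash
python3 -c "
from h import *
go([471,-1.5,-16],4.15)
"
```

```text
t 14.55 pos [467.5   -1.05  33.7 ] gap 0.3 F [-0.4  0.2  0.2] M [ 0.01 -0.03  0.02] q6 1.5
shift [-0.014  0.073  0.994] turn [-0.024  0.003 -0.007] shift in final axes [-0.014  0.069  0.994]
```

Call:
{"method": "jog_arm", "body": {
  "series": [
    [0,0,0,0.3,0,0,0],
    [0,0,0,0.3,-0.02,0,0],
    [0,0,0,0.22,0,0,0],
    [0,0,0,0,0,0,0]
  ]
}}

```text
clock: 14.95
ee_pos: [469.9, -0.9, -7.0]
tool_rot: [0.001, 0.681, 0.732, 0.001]
wrist_force: [-0.7, -0.1, 1.0]
finger_gap: 0.0
```

```bash
python3 -c "
from h import *
go([471,-1.5,-16],4.15)
"
```

```text
t 14.95 pos [469.94  -0.86  -7.05] gap 0.0 F [-0.7 -0.1  1. ] M [0.01 0.01 0.03] q6 1.5
shift [-0.014  0.02   0.179] turn [ 0.021  0.002 -0.007] shift in final axes [-0.014  0.02   0.179]
```

Call:
{"method": "jog_arm", "body": {
  "series": [
    [0,0,0,0.16,0.02,0,0],
    [0,0,0.05,0,0,0,0],
    [0,0,0.04,0,0,0,0]
  ]
}}

```text
clock: 15.25
ee_pos: [475.7, -0.5, -14.6]
tool_rot: [0.001, 0.681, 0.732, 0.0]
wrist_force: [-0.7, 0.1, 0.3]
finger_gap: -0.2
```

```bash
python3 -c "
from h import *
go([478,-1.2,-16],4.15)
snap('wrist','w10')
"
```

```text
t 15.25 pos [ 4.7574e+02 -4.6000e-01 -1.4570e+01] gap -0.2 F [-0.7  0.1  0.3] M [ 0.02 -0.07  0.02] q6 1.5
shift [-0.018  0.044  0.029] turn [ 0.008  0.003 -0.006] shift in final axes [-0.018  0.044  0.029]
```

View pics/w10.png

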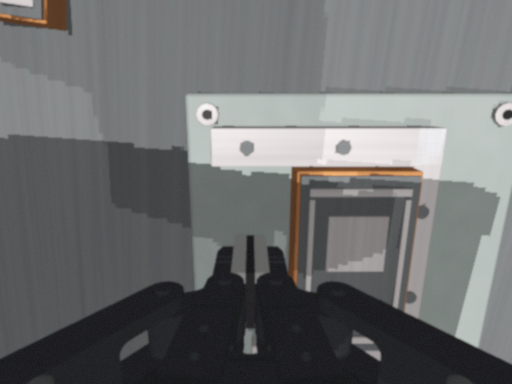

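Call:
{"method": "jog_arm", "body": {
  "series": [
    [0,0,0.06,0,0,0,0],
    [0,0,0.04,0,0,0,0]
  ]
}}

```text
clock: 15.5
ee_pos: [481.0, -0.1, -14.2]
tool_rot: [0.0, 0.681, 0.732, 0.0]
wrist_force: [-7.1, -0.5, 2.3]
finger_gap: 0.1
```

Call:
{"method": "jog_arm", "body": {
  "series": [
    [0,0,0.02,0,0,0,0],
    [0,0,0.02,0,0,0,0]
  ]
}}

```text
clock: 15.7
ee_pos: [480.7, -0.1, -14.3]
tool_rot: [-0.001, 0.681, 0.732, -0.001]
wrist_force: [-4.8, -0.3, 4.8]
finger_gap: 0.0
```

Call:
{"method": "jog_arm", "body": {
  "series": [
    [0,0,0.02,0,0,0,0]
  ]
}}

```text
clock: 15.8
ee_pos: [480.6, -0.1, -14.3]
tool_rot: [-0.002, 0.681, 0.732, -0.002]
wrist_force: [-4.5, 0.1, 4.1]
finger_gap: -0.1
```

The block doesn't give at 5–7 N, so it bears on the rail. I'll back off, rise and swing to the knob with the jaws across its wing.

Call:
{"method": "jog_arm", "body": {
  "series": [
    [0,0,-0.2,0,0,0,0],
    [0,0,-0.1,-0.6,0,0,0],
    [0,0,0,-1,0,0,0],
    [0.6,0,0,-1,0,0,0],
    [0.6,-0.6,0.3,0,0,0,-1],
    [0.6,-0.6,0.3,0,0,0,-1],
    [0.6,-0.6,0.2,0,0,0,-1],
    [0.6,0,0,0,0,0,-1]
  ]
}}

```text
clock: 16.6
ee_pos: [523.6, -83.2, 122.5]
tool_rot: [0.001, 0.445, 0.896, -0.001]
wrist_force: [0.0, 0.1, -0.6]
finger_gap: 50.9
```

Call:
{"method": "jog_arm", "body": {
  "series": [
    [0.6,0,0,0,0,0,-1],
    [0.6,0,0,0,0,0,-1],
    [0.6,0,0,0,0,0,-1],
    [0.6,0,0,0,0,0,-1],
    [0.6,0,0,0,0,0,-1],
    [0.6,0,0,0,0,0,-1],
    [0.6,0,0,0,0,0,0]
  ]
}}

```text
clock: 17.3
ee_pos: [522.4, -84.7, 122.6]
tool_rot: [0.002, 0.024, 1.0, -0.001]
wrist_force: [0.3, 0.3, -0.4]
finger_gap: 51.3
```

```bash
python3 -c "
from h import *
go([528.5,-148,130],94.15)
"
```

```text
t 17.3 pos [522.37 -84.73 122.55] gap 51.3 F [ 0.3  0.3 -0.4] M [-0.01  0.01  0.04] q6 -0.11
shift [-0.184 -1.258 -0.146] turn [-0.017  0.029 -0.863] shift in final axes [-0.031 -1.271 -0.149]
```

Call:
{"method": "jog_arm", "body": {
  "series": [
    [0.6,0,0,0,0,0.03,-0.86],
    [0.6,-0.03,-0.65,0,0,0,0],
    [0.6,0,-0.65,0,0,0,0],
    [0.6,0,0,0,0,0,0]
  ]
}}

```text
clock: 17.7
ee_pos: [528.1, -150.3, 123.1]
tool_rot: [0.001, -0.031, 1.0, -0.001]
wrist_force: [-0.4, -0.5, -0.3]
finger_gap: 51.3
```

```bash
python3 -c "
from h import *
go([528.5,-148,130],94.15)
snap('wrist','w11')
"
```

```text
t 17.7 pos [ 528.1  -150.29  123.1 ] gap 51.3 F [-0.4 -0.5 -0.3] M [0.01 0.02 0.01] q6 -0.34
shift [-0.011  0.045 -0.138] turn [-0.019  0.011 -0.074] shift in final axes [-0.011  0.045 -0.138]
```

View pics/w11.png

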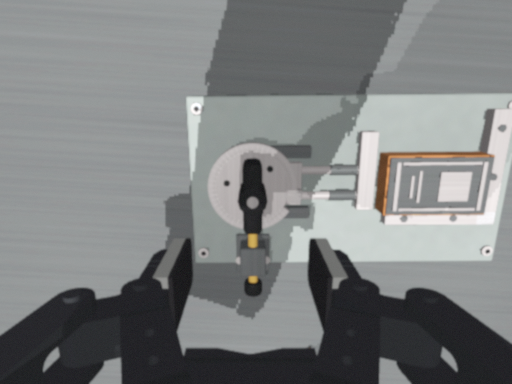

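```bash
python3 -c "
from h import *
im=cv2.imread('pics/w11.png'); cv2.imwrite('pics/w11z.png',cv2.resize(im[130:300,180:340],None,fx=3.5,fy=3.5,interpolation=cv2.INTER_CUBIC))
print(ray('w11',[(252.5,202)],70).round(1)); q=lambda x,y:(180+x/3.5-.36,130+y/3.5-.36)
"
```

```text
[[ 528.8 -147.8   70. ]]
```

View pics/w11z.png

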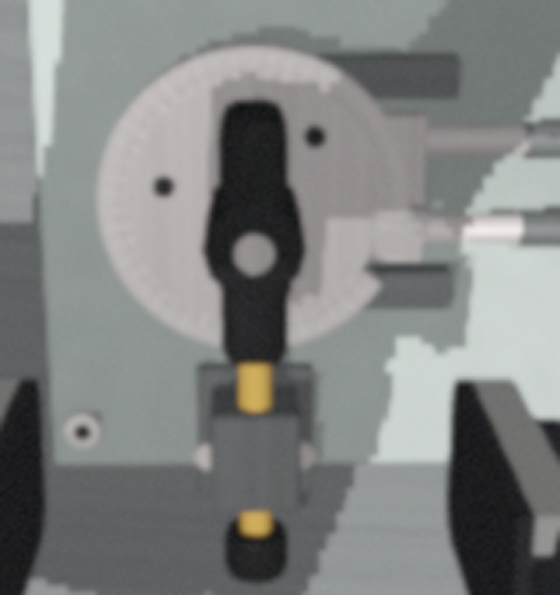

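The knob axis is at (528.8, −147.8), and a notch-like cut in the disc rim sits about 1 rad from the plunger. I'll descend onto the wing.

Call:
{"method": "jog_arm", "body": {
  "series": [
    [0.6,0.01,0.05,0.3,-0.02,0.01,-0.07],
    [0.6,0,0,0.6,0,0,0],
    [0.6,0,0,0.6,0,0,0],
    [0.6,0,0,0.3,0,0,0],
    [0.6,0,0,0,0,0,0],
    [0.6,0,0,0,0,0,0]
  ]
}}

```text
clock: 18.35
ee_pos: [526.8, -142.6, 31.8]
tool_rot: [0.001, -0.028, 1.0, 0.001]
wrist_force: [0.2, -0.7, 0.4]
finger_gap: 51.1
```

```bash
python3 -c "
from h import *
go([528.8,-147.8,6.5],94.15)
"
```

```text
t 18.35 pos [ 526.76 -142.63   31.77] gap 51.1 F [ 0.2 -0.7  0.4] M [-0.05 -0.04  0.03] q6 -0.32
shift [-0.033 -0.107  0.505] turn [ 0.014  0.02  -0.111] shift in final axes [-0.033 -0.106  0.505]
```

Call:
{"method": "jog_arm", "body": {
  "series": [
    [0.6,-0.03,-0.1,0.1,0.01,0.02,-0.11],
    [0.6,0,0,0.2,0,0,0],
    [0.6,0,0,0.15,0,0,0],
    [0.6,0,0,0,0,0,0],
    [0.6,0,0,0,0,0,0]
  ]
}}

```text
clock: 18.85
ee_pos: [530.6, -147.9, 10.1]
tool_rot: [0.002, -0.036, 0.999, -0.0]
wrist_force: [-0.2, -0.9, -0.1]
finger_gap: 51.5
```

```bash
python3 -c "
from h import *
go([528.8,-147.8,6.5],94.15)
"
```

```text
t 18.85 pos [ 530.6  -147.88   10.1 ] gap 51.5 F [-0.2 -0.9 -0.1] M [-0.01 -0.01 -0.01] q6 -0.34
shift [0.036 0.004 0.072] turn [-0.007  0.027 -0.002] shift in final axes [0.036 0.004 0.072]
```

Call:
{"method": "jog_arm", "body": {
  "series": [
    [0.6,0.035,0,0.06,0,0.02,0],
    [0.6,0,0,0,0,0,0],
    [0.6,0,0,0,0,0,0]
  ]
}}

```text
clock: 19.15
ee_pos: [528.9, -148.1, 7.2]
tool_rot: [0.001, -0.036, 0.999, -0.001]
wrist_force: [-0.2, -0.4, 0.2]
finger_gap: 51.4
```

```bash
python3 -c "
from h import *
go([528.8,-147.8,6.5],94.15)
"
```

```text
t 19.15 pos [ 528.92 -148.12    7.22] gap 51.4 F [-0.2 -0.4  0.2] M [0.01 0.01 0.  ] q6 -0.34
shift [0.002 0.007 0.014] turn [-0.008  0.009 -0.004] shift in final axes [0.002 0.006 0.014]
```

Aligned. Now I'll grip the wing.

Call:
{"method": "jog_arm", "body": {
  "series": [
    [0.08,0,0.006,0,0,0,0],
    [0.08,0,0,0,0,0,0],
    [0.08,0,0,0,0,0,0],
    [0.08,0,0,0,0,0,0],
    [0.08,0,0,0,0,0,0],
    [0.08,0,0,0,0,0,0]
  ],
  "grip_force": 70
}}

```text
clock: 19.75
ee_pos: [529.2, -148.9, 7.8]
tool_rot: [0.001, -0.036, 0.999, -0.001]
wrist_force: [0.4, -2.0, -0.1]
finger_gap: 13.2
```

```bash
python3 -c "
from h import *
go([528.8,-147.8,7],94.15)
"
```

```text
t 19.75 pos [ 529.16 -148.9     7.82] gap 13.2 F [ 0.4 -2.  -0.1] M [0.04 0.05 0.  ] q6 -0.34
shift [0.006 0.023 0.016] turn [-0.022  0.013 -0.01 ] shift in final axes [0.006 0.023 0.016]
```

Call:
{"method": "jog_arm", "body": {
  "series": [
    [0.08,0,0,0,0,0,0.5],
    [0.08,0,0,0,0,0,0.5],
    [0.08,0,0,0,0,0,0.5]
  ]
}}

```text
clock: 20.05
ee_pos: [529.2, -148.7, 7.8]
tool_rot: [0.001, 0.072, 0.997, -0.001]
wrist_force: [-0.3, -0.3, -0.4]
finger_gap: 12.8
```

```bash
python3 -c "
from h import *
go([528.9,-148.6,7.5],94.15)
"
```

```text
t 20.05 pos [ 529.17 -148.7     7.81] gap 12.8 F [-0.3 -0.3 -0.4] M [ 0.13 -0.02  0.15] q6 -0.13
shift [0.006 0.001 0.006] turn [-0.018  0.015 -1.551] shift in final axes [0.005 0.002 0.006]
```

Call:
{"method": "jog_arm", "body": {
  "series": [
    [0.08,0,0,0,0,0,0.9],
    [0.08,0,0,0,0,0,0.9],
    [0.08,0,0,0,0,0,0.8]
  ]
}}

```text
clock: 20.35
ee_pos: [529.3, -148.4, 7.8]
tool_rot: [0.001, 0.257, 0.966, -0.001]
wrist_force: [-0.3, -1.3, -0.1]
finger_gap: 13.1
```

```bash
python3 -c "
from h import *
go([528.9,-148.6,7.5],94.15)
"
```

```text
t 20.35 pos [ 529.31 -148.42    7.82] gap 13.1 F [-0.3 -1.3 -0.1] M [ 0.05 -0.07  0.17] q6 0.25
shift [ 0.005 -0.007  0.006] turn [-0.012  0.019 -4.244] shift in final axes [ 0.008 -0.003  0.006]
```

Call:
{"method": "jog_arm", "body": {
  "series": [
    [0.08,0,0,0,0,0,0.7],
    [0.08,0,0,0,0,0,0.5]
  ]
}}

```text
clock: 20.55
ee_pos: [529.4, -148.3, 7.8]
tool_rot: [0.002, 0.341, 0.94, -0.001]
wrist_force: [-1.0, -1.1, -0.4]
finger_gap: 12.7
```

```bash
cat > t.py <<'E'
from h import *
go([528.9,-148.6,7.5],94.15)
E
python3 t.py
```

```text
t 20.55 pos [ 529.43 -148.3     7.84] gap 12.7 F [-1.  -1.1 -0.4] M [-0.06 -0.02  0.11] q6 0.42
shift [ 0.004 -0.011  0.007] turn [-0.009  0.022 -5.503] shift in final axes [ 0.011 -0.005  0.007]
```

Call:
{"method": "jog_arm", "body": {
  "series": [
    [0.08,0,0,0,0,0,0.3]
  ]
}}

```text
clock: 20.65
ee_pos: [529.5, -148.3, 7.8]
tool_rot: [0.002, 0.362, 0.932, -0.001]
wrist_force: [-0.6, -1.6, -1.0]
finger_gap: 12.6
```

```bash
python3 t.py
```

```text
t 20.65 pos [ 529.46 -148.27    7.82] gap 12.6 F [-0.6 -1.6 -1. ] M [-0.1   0.    0.07] q6 0.47
shift [ 0.004 -0.012  0.006] turn [-0.01   0.022 -5.822] shift in final axes [ 0.012 -0.006  0.006]
```

Call:
{"method": "jog_arm", "body": {
  "series": [
    [0.08,0,0,0,0,0,0.3]
  ]
}}

```text
clock: 20.75
ee_pos: [529.5, -148.3, 7.8]
tool_rot: [0.002, 0.382, 0.924, -0.001]
wrist_force: [-0.3, -1.0, -0.4]
finger_gap: 12.7
```

```bash
python3 t.py
```

```text
t 20.75 pos [ 529.46 -148.29    7.81] gap 12.7 F [-0.3 -1.  -0.4] M [-0.07 -0.03  0.15] q6 0.51
shift [ 0.004 -0.012  0.006] turn [-0.01   0.023 -6.135] shift in final axes [ 0.012 -0.005  0.006]
```

Call:
{"method": "jog_arm", "body": {
  "series": [
    [0.08,0,0,0,0,0,0.3]
  ]
}}

```text
clock: 20.85
ee_pos: [529.5, -148.3, 7.8]
tool_rot: [0.002, 0.402, 0.916, -0.001]
wrist_force: [0.2, -0.8, 0.1]
finger_gap: 13.0
```

```bash
python3 t.py
```

```text
t 20.85 pos [ 529.48 -148.28    7.82] gap 13.0 F [ 0.2 -0.8  0.1] M [-0.03 -0.01  0.23] q6 0.56
shift [ 0.003 -0.013  0.006] turn [-0.01   0.023 -6.446] shift in final axes [ 0.012 -0.006  0.006]
```

Call:
{"method": "jog_arm", "body": {
  "series": [
    [0.08,0,0,0,0,0,0.25]
  ]
}}

```text
clock: 20.95
ee_pos: [529.5, -148.2, 7.8]
tool_rot: [0.002, 0.419, 0.908, -0.001]
wrist_force: [-1.0, -1.3, -0.6]
finger_gap: 12.4
```

```bash
python3 t.py
```

```text
t 20.95 pos [ 529.5  -148.25    7.82] gap 12.4 F [-1.  -1.3 -0.6] M [-0.04 -0.1   0.22] q6 0.59
shift [ 0.003 -0.014  0.006] turn [-0.01   0.024 -6.706] shift in final axes [ 0.013 -0.006  0.006]
```

Call:
{"method": "jog_arm", "body": {
  "series": [
    [0.08,0,0,0,0,0,0.2]
  ]
}}

```text
clock: 21.05
ee_pos: [529.5, -148.3, 7.8]
tool_rot: [0.002, 0.432, 0.902, -0.001]
wrist_force: [-0.0, -2.3, -0.7]
finger_gap: 13.0
```

```bash
python3 t.py
```

```text
t 21.05 pos [ 529.53 -148.28    7.82] gap 13.0 F [-0.  -2.3 -0.7] M [-0.07 -0.11  0.21] q6 0.62
shift [ 0.003 -0.014  0.006] turn [-0.01   0.024 -6.916] shift in final axes [ 0.013 -0.006  0.006]
```

Call:
{"method": "jog_arm", "body": {
  "series": [
    [0.08,0,0,0,0,0,0.2]
  ]
}}

```text
clock: 21.15
ee_pos: [529.6, -148.3, 7.8]
tool_rot: [0.002, 0.445, 0.895, -0.001]
wrist_force: [-0.2, -0.5, -0.2]
finger_gap: 12.6
```

```bash
python3 t.py
```

```text
t 21.15 pos [ 529.56 -148.27    7.81] gap 12.6 F [-0.2 -0.5 -0.2] M [-0.07 -0.04  0.23] q6 0.65
shift [ 0.003 -0.015  0.006] turn [-0.01   0.025 -7.126] shift in final axes [ 0.014 -0.006  0.006]
```

Call:
{"method": "jog_arm", "body": {
  "series": [
    [0.08,0,0,0,0,0,0.2]
  ]
}}

```text
clock: 21.25
ee_pos: [529.6, -148.3, 7.8]
tool_rot: [0.002, 0.458, 0.889, -0.001]
wrist_force: [0.3, -0.5, -0.9]
finger_gap: 13.3
```

```bash
python3 t.py
```

```text
t 21.25 pos [ 529.57 -148.28    7.81] gap 13.3 F [ 0.3 -0.5 -0.9] M [ 0.02 -0.03  0.15] q6 0.68
shift [ 0.003 -0.015  0.006] turn [-0.01   0.025 -7.34 ] shift in final axes [ 0.014 -0.005  0.006]
```

```bash
python3 -c "
from h import *
snap('wrist','w12')
im=cv2.imread('pics/w12.png'); cv2.imwrite('pics/w12z.png',cv2.resize(im,(800,600),interpolation=cv2.INTER_CUBIC))
"; python3 t.py
```

```text
t 21.3 pos [ 529.58 -148.28    7.8 ] gap 12.6 F [-1.  -0.9 -0.6] M [-0.07 -0.08  0.01] q6 0.68
shift [ 0.003 -0.015  0.006] turn [-0.01   0.025 -7.353] shift in final axes [ 0.014 -0.005  0.006]
```

View pics/w12z.png

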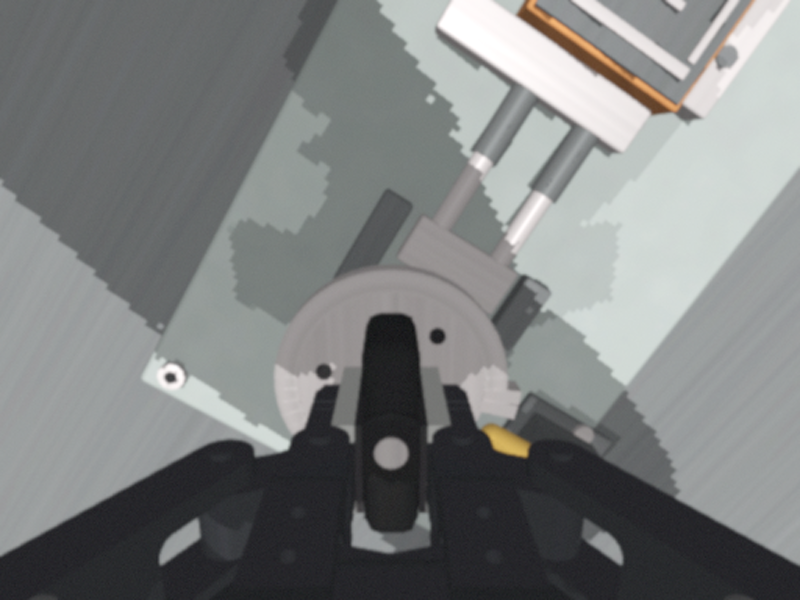

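```bash
python3 -c "
from h import *
im=cv2.imread('pics/w12.png'); cv2.imwrite('pics/w12y.png',cv2.resize(im[230:310,290:390],None,fx=7,fy=7,interpolation=cv2.INTER_CUBIC))
"
```

```text
(no output)
```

View pics/w12y.png

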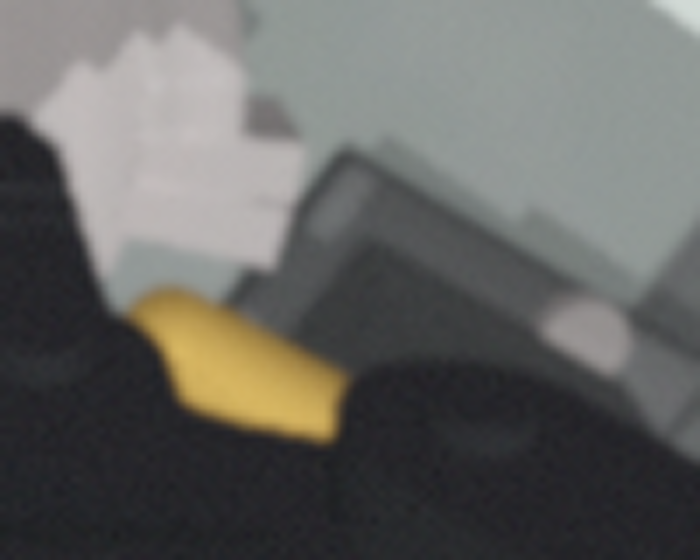

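```bash
python3 -c "
from h import *
q=lambda x,y:(290+x/7-.43,230+y/7-.43)
ax=np.array([528.9,-148.2])
for h in (24,28,32):
    X=ray('w12',[q(130,312),q(160,290),q(275,268),q(105,270),q(340,370)],h)[:,:2]-ax
    t=np.radians(4.15); c,s=np.cos(t),np.sin(t); B=X@np.array([[c,-s],[s,c]]); print(h,B.round(1).tolist(),np.hypot(*X.T).round(1))
"; python3 t.py
```

```text
24 [[35.9, -1.4], [36.8, 1.3], [43.1, 7.2], [32.4, 0.5], [52.2, 2.8]] [36.  36.8 43.7 32.4 52.2]
28 [[34.1, 0.1], [35.0, 2.7], [41.1, 8.5], [30.7, 1.9], [50.0, 4.1]] [34.1 35.1 42.  30.8 50.1]
32 [[32.3, 1.6], [33.2, 4.1], [39.2, 9.8], [29.0, 3.4], [47.8, 5.5]] [32.4 33.4 40.4 29.2 48.1]
t 21.3 pos [ 529.58 -148.28    7.8 ] gap 12.6 F [-1.  -0.9 -0.6] M [-0.07 -0.08  0.01] q6 0.68
shift [ 0.003 -0.015  0.006] turn [-0.01   0.025 -7.353] shift in final axes [ 0.014 -0.005  0.006]
```

The picture shows the lug still about 5 mm short of the plunger, so the plunger probably isn't in yet. I'll go on in small steps.

Call:
{"method": "jog_arm", "body": {
  "series": [
    [0.08,0,0,0,0,0,0.2]
  ]
}}

```text
clock: 21.4
ee_pos: [529.6, -148.3, 7.8]
tool_rot: [0.002, 0.472, 0.882, -0.001]
wrist_force: [-1.2, -0.6, -0.9]
finger_gap: 12.9
```

```bash
python3 t.py
```

```text
t 21.4 pos [ 529.62 -148.27    7.83] gap 12.9 F [-1.2 -0.6 -0.9] M [-0.01 -0.11  0.12] q6 0.71
shift [ 0.003 -0.016  0.007] turn [-0.009  0.026 -7.557] shift in final axes [ 0.015 -0.006  0.007]
```

Call:
{"method": "jog_arm", "body": {
  "series": [
    [0.08,0,0,0,0,0,0.15]
  ]
}}

```text
clock: 21.5
ee_pos: [529.6, -148.3, 7.8]
tool_rot: [0.002, 0.482, 0.876, -0.001]
wrist_force: [1.0, -0.9, -0.7]
finger_gap: 13.1
```

```bash
python3 t.py
```

```text
t 21.5 pos [ 529.61 -148.26    7.8 ] gap 13.1 F [ 1.  -0.9 -0.7] M [ 0.02 -0.11 -0.  ] q6 0.73
shift [ 0.002 -0.016  0.006] turn [-0.009  0.026 -7.717] shift in final axes [ 0.015 -0.006  0.006]
```

```bash
python3 -c "
from h import *
snap('wrist','w13')
im=cv2.imread('pics/w13.png'); cv2.imwrite('pics/w13y.png',cv2.resize(im[230:310,290:390],None,fx=7,fy=7,interpolation=cv2.INTER_CUBIC))
"; python3 t.py
```

```text
t 21.55 pos [ 529.68 -148.27    7.85] gap 12.7 F [-0.1 -1.2 -0.9] M [-0.05 -0.02 -0.05] q6 0.73
shift [ 0.003 -0.017  0.007] turn [-0.009  0.027 -7.725] shift in final axes [ 0.016 -0.005  0.007]
```

View pics/w13y.png

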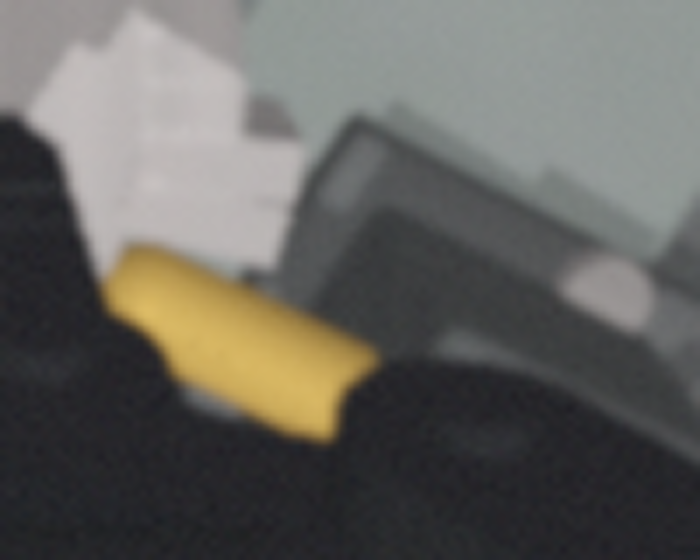

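```bash
python3 -c "
from h import *
q=lambda x,y:(290+x/7-.43,230+y/7-.43)
ax=np.array([528.9,-148.2])
for h in (24,28,32):
    X=ray('w13',[q(105,292),q(135,248),q(275,262),q(345,440)],h)[:,:2]-ax
    t=np.radians(4.15); c,s=np.cos(t),np.sin(t); B=X@np.array([[c,-s],[s,c]]); print(h,B.round(1).tolist(),np.hypot(*X.T).round(1))
"
```

```text
24 [[33.3, -2.9], [33.4, 1.3], [43.2, 5.3], [55.8, -4.9]] [33.4 33.5 43.5 56. ]
28 [[31.7, -1.3], [31.8, 2.8], [41.3, 6.6], [53.6, -3.3]] [31.7 31.9 41.8 53.7]
32 [[30.0, 0.3], [30.1, 4.2], [39.4, 8.0], [51.4, -1.7]] [30.  30.4 40.2 51.4]
```

Call:
{"method": "jog_arm", "body": {
  "series": [
    [0.08,0,0,0,0,0,0]
  ]
}}

```text
clock: 21.65
ee_pos: [529.6, -148.3, 7.8]
tool_rot: [0.002, 0.482, 0.876, -0.001]
wrist_force: [0.4, -0.8, -0.1]
finger_gap: 13.1
```

```bash
python3 t.py
```

```text
t 21.65 pos [ 529.63 -148.29    7.81] gap 13.1 F [ 0.4 -0.8 -0.1] M [ 0.03 -0.07 -0.06] q6 0.73
shift [ 0.003 -0.016  0.006] turn [-0.008  0.026 -7.725] shift in final axes [ 0.015 -0.005  0.006]
```

Call:
{"method": "jog_arm", "body": {
  "series": [
    [0.08,0,0,0,0,0,-0.1]
  ]
}}

```text
clock: 21.75
ee_pos: [529.7, -148.3, 7.8]
tool_rot: [0.002, 0.476, 0.88, -0.001]
wrist_force: [-1.0, -0.9, -0.0]
finger_gap: 12.6
```

```bash
python3 t.py
```

```text
t 21.75 pos [ 529.66 -148.35    7.83] gap 12.6 F [-1.  -0.9 -0. ] M [-0.09 -0.04 -0.24] q6 0.72
shift [ 0.004 -0.016  0.007] turn [-0.009  0.027 -7.62 ] shift in final axes [ 0.016 -0.004  0.007]
```

Backing off slightly was resisted (−0.24 N m), so the plunger is in and holding. I'll relax the knob and let go.

Call:
{"method": "jog_arm", "body": {
  "series": [
    [0.08,0,0,0,0,0,0.06],
    [0.3,0,0,0,0,0,0],
    [0.5,0,0,0,0,0,0],
    [0.6,0,0,0,0,0,0],
    [0.6,0,0,-0.5,0,0,0],
    [0.6,0,0,-0.8,0,0,0],
    [0.6,0,0,-0.8,0,0,0],
    [0.6,0,0,-0.8,0,0,0]
  ]
}}

```text
clock: 22.55
ee_pos: [525.1, -146.3, 151.6]
tool_rot: [-0.004, 0.478, 0.878, -0.002]
wrist_force: [1.2, -0.7, 0.2]
finger_gap: 51.2
```

Call:
{"method": "jog_arm", "body": {
  "series": [
    [0.6,0.5,0,-0.5,0,0,0],
    [0.6,0.5,0,-0.5,0,0,0],
    [0.6,0,0,0,0,0,0]
  ]
}}

```text
clock: 22.85
ee_pos: [500.4, -104.0, 209.7]
tool_rot: [0.0, 0.479, 0.878, -0.0]
wrist_force: [0.8, -1.2, 0.3]
finger_gap: 51.4
```

```bash
python3 t.py; python3 -c "
from h import *
snap('wrist','w14')
snap('top','t14')
"
```

```text
t 22.85 pos [ 500.44 -104.02  209.68] gap 51.4 F [ 0.8 -1.2  0.3] M [ 0.01  0.02 -0.  ] q6 0.79
shift [-1.055e+00 -4.000e-03  4.044e+00] turn [-2.000e-03  4.000e-03 -7.672e+00] shift in final axes [-0.503 -0.93   4.044]
```

View pics/w14.png

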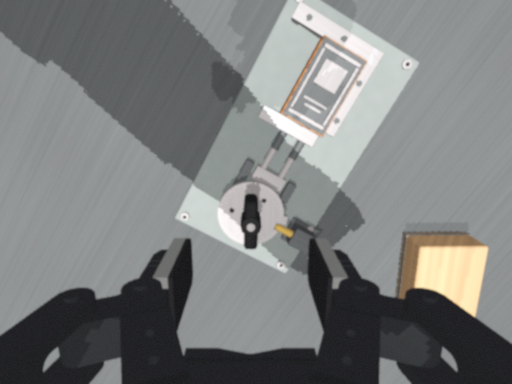

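View pics/t14.png

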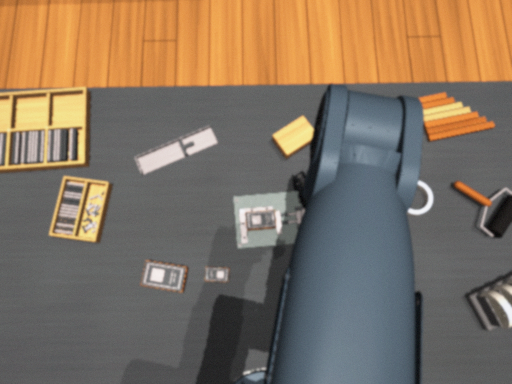

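```bash
python3 -c "
from h import *
im=cv2.imread('pics/w14.png'); cv2.imwrite('pics/w14z.png',cv2.resize(im[0:150,250:430],None,fx=4,fy=4,interpolation=cv2.INTER_CUBIC)); cv2.imwrite('pics/w14y.png',cv2.resize(im[150:290,180:340],None,fx=4,fy=4,interpolation=cv2.INTER_CUBIC))
"
```

```text
(no output)
```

View pics/w14z.png

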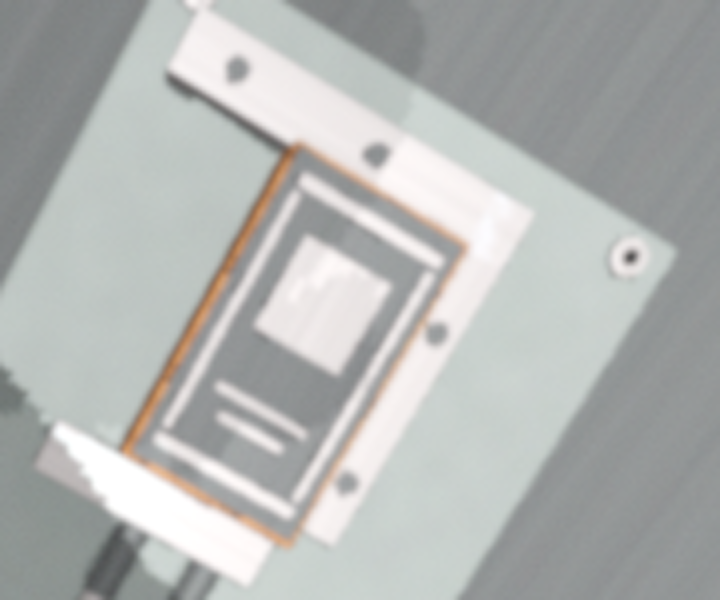

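View pics/w14y.png

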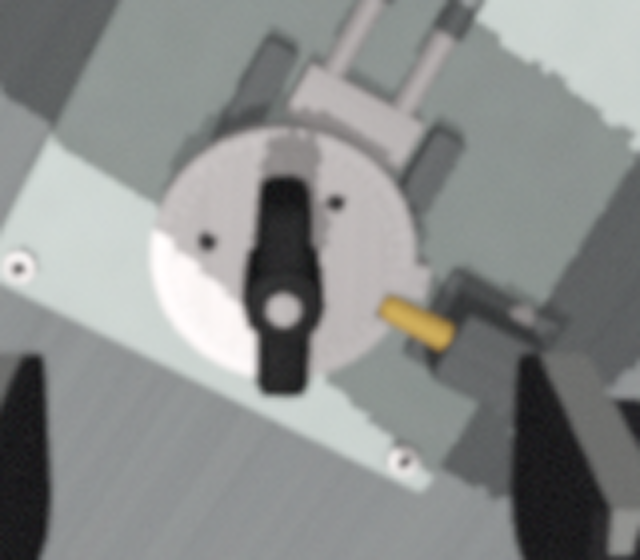

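Run:
```python
from h import *
q=lambda x,y:(250+x/4-.4,y/4-.4)
a=lambda v:np.degrees(np.arctan2(v[1],v[0]))
C=ray('w14',[q(298,142),q(467,245),q(292,546),q(124,454)],33.3)
print(C.round(1),C.mean(0).round(1)); print(a(C[1]-C[0]),a(C[2]-C[3]),a(C[1]-C[2])-90,a(C[0]-C[3])-90)
O=ray('w14',[q(533,213),q(332,546)],21); print(O.round(1),a(O[0]-O[1])-90)
S=ray('w14',[q(630,257)],10); print(S.round(1))
```

```text
[[490.1  40.   33.3]
 [537.9  43.6  33.3]
 [544.8 -37.6  33.3]
 [495.9 -41.9  33.3]] [517.2   1.   33.3]
4.322181257342395 5.037866000275406 4.910958875662445 4.079996125438129
[[549.7  61.5  21. ]
 [556.6 -31.6  21. ]] 4.260600767196848
[[580.  70.  10.]]
```

I'll take one closer look straight over the block, from the same pose as before.

```bash
python3 -c "
from h import *
go([522.7,2.1,130],4.15)"
```

```text
t 22.95 pos [ 500.42 -105.13  206.58] gap 51.5 F [-0.3  0.3  0.1] M [0.04 0.02 0.04] q6 0.79
shift [1.561 1.539 1.529] turn [-2.100e-02 -3.000e-03  3.575e+00] shift in final axes [2.107 0.6   1.532]
```

Call:
{"method": "jog_arm", "body": {
  "series": [
    [0.75,0,0,0,0,0,0.9],
    [0.75,0,0,0,0,0,0.9],
    [0.75,0,0,0,0,0,0.9],
    [0.75,0,0,0,0,0,0.87],
    [0.75,0.7,0.2,0.4,0,0,0],
    [0.75,0.7,0.2,0.5,0,0,0],
    [0.75,0.7,0.2,0.5,0,0,0],
    [0.75,0,0,0,0,0,0]
  ]
}}

```text
clock: 23.75
ee_pos: [524.2, -0.6, 123.2]
tool_rot: [-0.005, 0.691, 0.723, -0.005]
wrist_force: [-0.4, 0.2, 0.1]
finger_gap: 63.8
```

```bash
python3 -c "
from h import *
go([522.7,2.1,130],4.15)
snap('wrist','w15')
im=cv2.imread('pics/w15.png'); cv2.imwrite('pics/w15z.png',cv2.resize(im[80:300,140:380],None,fx=3.3,fy=3.3,interpolation=cv2.INTER_CUBIC)[:600])"
```

```text
t 23.75 pos [524.24  -0.57 123.16] gap 63.8 F [-0.4  0.2  0.1] M [-0.07 -0.02  0.05] q6 1.53
shift [ 0.055 -0.03  -0.136] turn [-0.105 -0.003 -0.196] shift in final axes [ 0.056 -0.027 -0.137]
```

View pics/w15z.png

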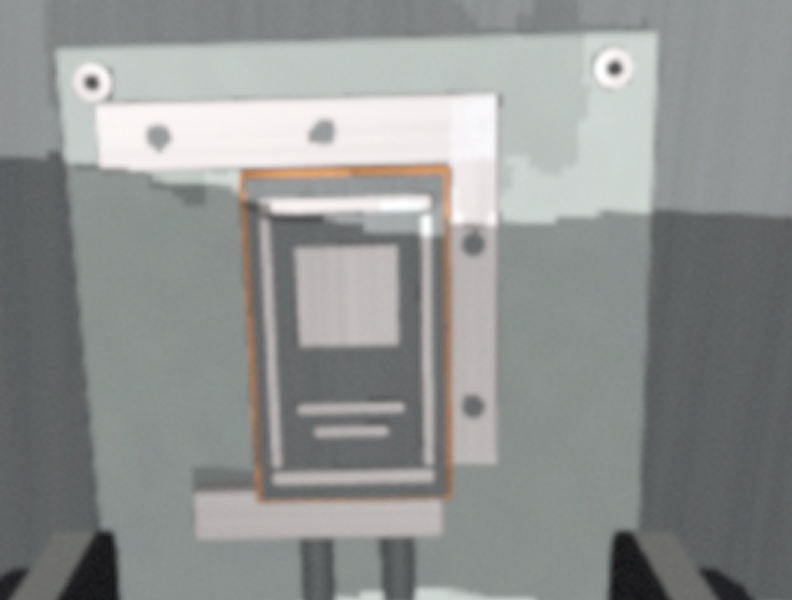

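Run:
```python
from h import *
q=lambda x,y:(140+x/3.3-.35,80+y/3.3-.35)
a=lambda v:np.degrees(np.arctan2(v[1],v[0]))
C=ray('w15',[q(241,174),q(451,169),q(451,498),q(258,500)],33.3); print(C.round(1),C.mean(0).round(1))
print(a(C[1]-C[0]),a(C[2]-C[3]),a(C[1]-C[2])-90,a(C[0]-C[3])-90)
S=ray('w15',[q(92,82),q(614,68)],10); print(S.round(1),a(S[1]-S[0]))
H=ray('w15',[q(98,167),q(240,165)],21); O=ray('w15',[q(496,96),q(496,464)],21); print(H.round(1),O.round(1),a(O[0]-O[1])-90)
q9=lambda x,y:(140+x/3.3-.35,80+y/3.3-.35)
O9=ray('w9',[q9(514,112),q9(500,507)],21); print('w9 rail outer',O9.round(1),a(O9[0]-O9[1])-90)
for n,c,o in [('w15',C,O)]:
    u=np.array([np.cos(np.radians(4.15)),np.sin(np.radians(4.15))])
    print('rail outer minus block edge', (o[:,:2]@u), (c[1:3,:2]@u))
C9=ray('w9',[q9(462,190),q9(456,547)],33.3); print('w9',O9[:,:2]@u,C9[:,:2]@u)
# rail width from w8
q8=lambda x,y:(120+x/3.4-.35,75+y/3.4-.35)
W=ray('w8',[q8(650,270),q8(731,270)],21); print('rail width',np.linalg.norm(W[1]-W[0]))
```

```text
[[490.7  40.9  33.3]
 [539.6  44.4  33.3]
 [545.  -37.4  33.3]
 [496.3 -40.4  33.3]] [517.9   1.9  33.3]
4.044852241903511 3.5788505126820844 3.79901266890883 3.998247312984546
[[450.4  59.5  10. ]
 [579.6  68.8  10. ]] 4.116476473760523
[[454.2  39.8  21. ]
 [488.9  41.9  21. ]] [[550.   61.1  21. ]
 [557.2 -32.1  21. ]] 4.40260808628355
w9 rail outer [[550.1  61.8  21. ]
 [556.7 -31.7  21. ]] 4.0697153774631545
rail outer minus block edge [552.96253756 553.3744634 ] [541.36766964 540.86570303]
w9 [553.09204916 552.96070918] [540.91957856 541.3952014 ]
rail width 12.321360029641292
```

```bash
python3 -c "
from rig import arm
print(arm.sign_off())"
```

```text
the job is handed in; nothing more can be done
None
```

The printing block is in the bed, metal face up and against both stops, and the cam knob is locked. I handed the job in at about 24 s, with the arm well clear of everything.

**What I did**
- **Pick-up:** I took the middle-sized block, set it on the bed and eased it against the head bar and then the side rail with about 4–8 N. After letting go, I nudged it once more towards the rail with shut fingers (5–7 N) and it did not give.
- **Lock-up:** I turned the knob clockwise in one grasp to about 1.08 rad. The turning moment fell to zero there and the picture showed the plunger nose in the notch. A slight turn back was resisted (−0.24 N m). Then I released the knob.

**Last checks**
- **Block:** its edges lie on the head bar and rail to within about 0.5–1 mm, which is as fine as the pictures allow. Its sides measured 3.6–4.0°, against 4.1° for the bed.
- **Lock:** the lock-up bar bears on the block, and the knob stayed turned after release.
- **Other things:** the composing stick, slug tray and look-alikes look unmoved. In the last top view the arm hid part of the planer and tape roll.

**What disagreed**
- **First grasp missed:** the real fingertips are about 35–38 mm above the reported tool point, so the fingers closed above the block. I found the offset by touching the block's top lightly, with no noticeable force on the wrist sensor, and corrected for it.
- **Oblique picture:** one picture taken at an angle after locking put the block about 1 mm off and up to 1° askew. The closer view straight above did not confirm that.

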